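Set and lock the sliding length stop

TASK

Slide the length stop along its rail until its pointer stands at the fin of the clip, with its brake off, then lock the brake with the push button under the hood and let go of it. Whether the brake starts on or off cannot be seen, so feel for it; once you have locked it, give the handle a firm tug along the rail to prove that it holds. Leave the stop locked at the clip, and the other things where they lie.

Things in the scene. Friction and masses are not known exactly. Their poses are not given: they have to be found in the camera images.
- bed: The grey bed plate of the length stop, 130 x 340 x 12 mm, fixed to the bench. Origin: centre of its underside, on the bench top; its y axis runs along the rail (to the left as the robot sees it), its front faces -x.
- rail: The steel rail on the bed, 320 mm long along y. Same origin and axes as the bed. The brake of the stop presses on it when it is on.
- carriage: The aluminium sliding stop on the rail: a plate from 47 mm right to 123 mm left (+y) of its origin, carrying button and hood at y = 0 and the handle at y = 105 mm. Axes as the bed; its origin is at the bed's when it stands mid-rail. It slides along y from -90 to +80 mm with about 1.2 N of friction, brake off; brake on, it stands about 9 N before it slips.
- pointer (a point): Tip of the small tab at the front of the carriage, at x = -50, y = 0, z = 30 mm of the carriage. It must stand level with the clip's fin along the rail (y).
- clip: Steel clip, 16 x 22 mm, fixed on the front strip of the bed, with an upright fin 3 mm thick and 20 mm high in its middle. Origin: under the fin, at bench height; axes as the bed. The fin's y is where the pointer must stand; it lies 35 to 118 mm left of where the pointer starts.
- handle: Upright spring blade with a round black knob, 31 mm across, 37 mm high, to grip from above. Origin: foot of the blade, at x = 20, y = 105, z = 55.5 mm of the carriage; the blade bends along y only, 1 mm per 1.5 N, at most 9 mm, and springs back (this origin moves with it). A firm tug, 4 to 6 N, bends it 2.5 to 4 mm. With the brake off the carriage follows instead.
- knob (a point): Middle of the handle's knob, 152 mm above the bench; the knob's top is 18 mm higher.
- cap: The push button: round black cap, 43 mm across. Origin: centre of its outer face, at x = -15, y = 0, z = 88 mm of the carriage at rest; its z axis points out of the button, towards the robot and up, 35 degrees from vertical; y along the rail. It moves straight in along -z and stops hard at 19.5 mm.
- hood_edge (a point): Middle of the front edge of the sheet hood over the button, at x = -5, z = 165 mm of the carriage, over the cap. The roof is 60 mm wide and 5 mm thick. Press with the tool tilted, along the button's axis.
- brake (a point): The push-push brake in the barrel, 45 mm behind the cap's face. Each full press (17 mm or more, up to 20 N) and release changes the brake over, on to off or off to on; under 12 mm leaves it as it was. At the start it is on or off at random. The cap springs back to the same place either way, so nothing shows.
- feel (a point): What the button tells by touch (the point is the cap's centre at rest). Brake off: the cap moves freely, under 1 N, for 1 mm, then meets a spring of 3 N or more. Brake on: it moves freely for 7 to 9 mm, then meets 10 N or more.
- screwdriver: Bystander, loose: yellow screwdriver, 184 mm, lying behind the bed. Origin: centre of its underside.
- pot: Bystander, loose: small green pot with a white lid, 68 mm across, 58 mm high, standing left of the bed. Origin: centre of its underside.
- mallet: Bystander, loose: mallet, 274 mm long, lying at the back on the right. Origin: centre of its underside.

How it is judged:
By the outcome, as a careful person would: the job done as asked, in the order asked, and still so for the second after the job is handed in, with the robot touching nothing.
It also fails if it takes over 72 s, if anything falls off the work surface, if the arm or the gripper's body presses on something with over 40 N, if the wrist force passes 120 N, or if a joint passes its speed limit or range.

ROBOT

A 7-joint arm with a two-finger parallel gripper is mounted at the origin on a cart in front of the work surface, level with it; the furniture and walls round the work are solid. World frame = base frame: x ahead of the robot, y to its left, z up, the work surface at z = 0. Lengths are in m, angles in rad, forces in N, time in s.
With the tool pointing down it reaches from about 0.4 to 0.875 m from the base axis. Payload 19.3 kg.
Tool frame: the origin (TCP) lies at the very end of the fingers, on their centre line; the grasp point (between the pads) lies 19 mm behind it; z points along the fingers, y is the line along which they close (so a half turn about z gives the same grasp; the last joint's range is limited). The gripper opens to 85 mm and grips with 20 to 120 N. Pads are 22 mm wide; open, the fingers measure 114 mm over their backs; the gripper's body (76 mm by 85 mm) begins 54 mm behind the grasp point. The pads swing forward as they close: fully open they stand 13 mm farther back than shut.
Start: joints at [1.182, 0.521, -0.036, 1.599, 0.021, 1.021, -0.113], TCP at [0.196, -0.594, 0.211] pointing down, gripper open.
Joint ranges: [-2.91, 2.91], [-0.3, 2.13], [-1.5, 1.42], [0.17, 2.43], [-1.26, 4.41], [0.16, 1.93], [-2.52, 2.52]. Speed limits (rad/s): [1.89, 1.89, 2.39, 2.39, 3.01, 3.01, 3.01].

INTERFACE

Orientations are given as [roll, pitch, yaw] about the fixed x, y, z axes, in that order (R = Rz(yaw) Ry(pitch) Rx(roll)).
In Python, from workcell import bot gives the robot as it stands.
- The arm moves only by the shell command python3 -m crank 'ROWS' [FORCE]. ROWS is a JSON object of lists of equal length, an entry for each row: "travel": the shift along the world's x, y, z in cm, a list of three; "turn": the turn, a rotation vector about the world's x, y, z in degrees, a list of three; "gripper": the closure, from 0 (fully open) to 1 (shut). A call has exactly 5 rows; each row is the pose to reach, as a shift and turn from the pose commanded when the call began; what a row does not reach only later rows make up. A row lasts 1/10 s, in which the tool goes at most 50 mm and 8.59 degrees, less where a joint would pass 70% of its speed; a pose out of reach is approached as far as the arm can. A call with a gripper value outside its range is refused whole. The fingers move at their own pace and stop on an object; FORCE is the grip in N (left out, the last holds). Time passes only in rows, so rows that repeat a pose let the fingers close, or fill a call up. It gives the time, the measured TCP pose, the force, the opening and the grip force at its end, in the units of the state.
- bot.observe(): the state, without advancing time (a new reading comes with each control period).
- bot.grab_frame(name): name is "side" or "top" or "wrist"; returns a dict with "pixels" (420x560x3 uint8, red, green, blue), "fx", "fy", "cx", "cy" (pixels), "dist" ([k1, k2, p1, p2, k3] as OpenCV has them; the pictures are not rectified), "extrinsics" (4x4, takes a point from world to camera coordinates). Camera axes: x right, y down, z forward; pixel columns grow to the right and rows downward; lengths in m; the calibration is good to about 2 mm. A picture is of the moment at which its call begins. There is no depth.
- bot.job_done(): hands the job in; it is judged then, once.
The state is a dict: "clock": time; "qpos": joint angles; "qd": joint speeds; "joint_efforts": joint torques, N m; "position": TCP position; "tool_rot": TCP orientation; "force": force on the tool from outside, world axes, zero at the start; "moment": the same for the moment, N m; "grip_width": finger opening in m; "finger_force": force on a finger pad.
Only numpy, scipy, OpenCV 4.12 (cv2) and the standard library are available. Lean on these libraries where they do the work, as an engineer would, in place of code of your own. Each camera call takes 0.05 s, during which the arm holds its last target. There are 200 camera calls.

## Working session

There is one attempt and no reset: what is moved stays moved. The work goes in short steps, Python scripts to look and compute and a shell command to move; the robot and the scene stay as the last step left them, time stands still between calls to the robot, and variables do not carry over. Pictures are saved under pics/ and viewed, at most 10 in all, crops included, and the job is handed in when it is done.

```bash
ls; mkdir -p pics
python3 - <<'E'
from workcell import bot
import cv2,json
s=bot.observe()
print({k:(v if not hasattr(v,'round') else v) for k,v in s.items()})
for n in ("side","top"):
    f=bot.grab_frame(n)
    cv2.imwrite(f"pics/{n}0.png",f["pixels"][:,:,::-1])
    print(n,f["fx"],f["cx"],f["cy"],f["dist"],f["extrinsics"])
E
```

```text
pics
{'clock': 0.0, 'qpos': array([ 1.18174949,  0.52203953, -0.03634647,  1.59999376,  0.02119177,
        1.0210779 , -0.11280208]), 'qd': array([-0.00011897, -0.00132625,  0.00043884, -0.00076853,  0.00021363,
        0.00115986, -0.00070868]), 'joint_efforts': array([-1.58958674e-04, -9.27098179e+01,  1.98042512e+00, -3.69926548e+01,
        1.80759357e-02,  8.29813740e-03,  8.96698907e-06]), 'position': array([ 0.19578683, -0.59317171,  0.21021472]), 'tool_rot': array([-3.14046044e+00,  6.34104949e-05,  3.18846793e-01]), 'force': array([-0.6034835 , -0.40634656, -1.03418314]), 'moment': array([ 0.02119173,  0.03713756, -0.03114899]), 'finger_force': 0.0, 'grip_width': 0.08540490143430854}
side 514.1883949123553 282.77625288270843 208.03011436840018 [-0.03663849  0.          0.          0.          0.        ] [[-0.85802125 -0.51305533 -0.02395352  0.62000055]
 [-0.26555518  0.48306191 -0.83434503  0.16294848]
 [ 0.43963619 -0.70952478 -0.55072189  1.14978449]
 [ 0.          0.          0.          1.        ]]
top 392.0106088733277 275.25416424519955 204.76747861384405 [-0.06462396  0.          0.          0.          0.        ] [[ 0.00266012 -0.99997211 -0.00697918  0.20728885]
 [-0.99306949 -0.00182158 -0.11751455  0.61084867]
 [ 0.11749856  0.00724342 -0.99304664  0.91748435]
 [ 0.          0.          0.          1.        ]]
```

View pics/side0.png

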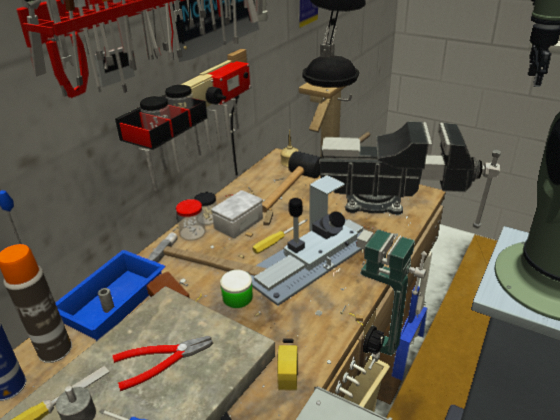

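View pics/top0.png

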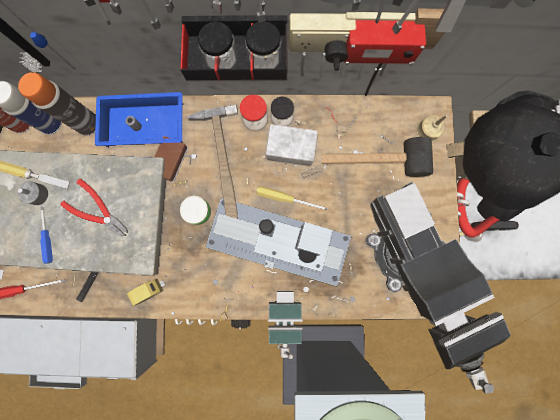

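The side view shows the bed at about (255–365, 225–300), with the knob at (296,205) and the hood at (325,195). The top view shows the bed with corners near (219,203), (350,236), (338,282) and (208,247), the knob at (266,227) and the cap at (307,257). I'll zoom in for the clip and pointer.

Run:
```python
import cv2,numpy as np
t=cv2.imread("pics/top0.png")[190:300,195:365]; s=cv2.imread("pics/side0.png")[165:310,240:380]
t=cv2.resize(t,None,fx=4.6,fy=4.6,interpolation=cv2.INTER_CUBIC); s=cv2.resize(s,None,fx=4.1,fy=4.1,interpolation=cv2.INTER_CUBIC)
cv2.imwrite("pics/t1.png",t);cv2.imwrite("pics/s1.png",s);print(t.shape,s.shape)
```

```text
(506, 782, 3) (594, 574, 3)
```

View pics/t1.png

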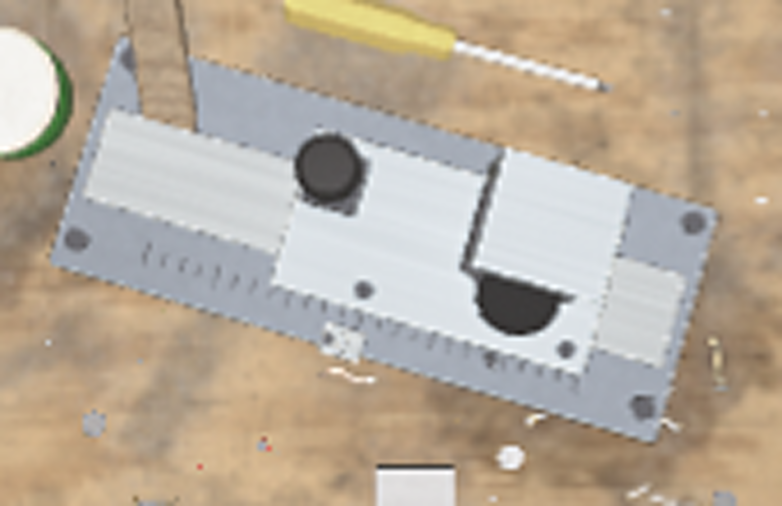

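View pics/s1.png

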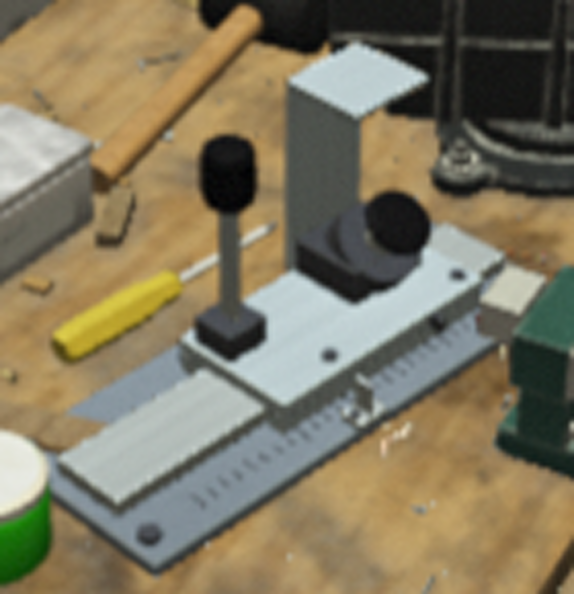

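The top crop shows bed corners at about (122,40), (52,264), (655,440) and (716,210), the knob top centre at (330,168), the pointer tab at (490,358) and the clip at (343,341). The side crop shows the knob at (228,175), the cap at (398,228), the fin at (367,388) and the pointer tab at (440,322).

```bash
cat > h.py <<'E'
import numpy as np,cv2
from scipy.optimize import least_squares
def ray(f,uv):
    K=np.array([[f["fx"],0,f["cx"]],[0,f["fy"],f["cy"]],[0,0,1]])
    p=cv2.undistortPoints(np.array([[uv]],float),K,np.array(f["dist"],float))[0,0]
    E=np.array(f["extrinsics"]);R=E[:3,:3];return -R.T@E[:3,3],R.T@np.array([p[0],p[1],1])
def onz(f,uv,z):
    c,d=ray(f,uv);return c+d*(z-c[2])/d[2]
def tri(rays):
    A=0;b=0
    for c,d in rays:
        d=d/np.linalg.norm(d);P=np.eye(3)-np.outer(d,d);A=A+P;b=b+P@c
    return np.linalg.solve(A,b)
def bed(x,y,th):
    c,s=np.cos(th),np.sin(th);return np.array([[c,-s,0,x],[s,c,0,y],[0,0,1,0],[0,0,0,1.]])
E
python3 - <<'E'
from h import *
from workcell import bot
import pickle
T=bot.grab_frame("top");S=bot.grab_frame("side")
pickle.dump((T,S),open("f.pkl","wb"))
t=lambda u,v:((u+.5)/4.6-.5+195,(v+.5)/4.6-.5+190)
s=lambda u,v:((u+.5)/4.1-.5+240,(v+.5)/4.1-.5+165)
C=np.array([onz(T,t(*p),.012)[:2] for p in [(122,40),(52,264),(655,440),(716,210)]])
L=np.array([[.065,.17],[-.065,.17],[-.065,-.17],[.065,-.17]])
print("sides",[np.linalg.norm(C[i]-C[(i+1)%4]).round(4) for i in range(4)])
def r(p):
    B=bed(*p);return ((L@B[:2,:2].T+B[:2,3])-C).ravel()
p=least_squares(r,[.6,0,-.24]).x;print("bed",p,np.degrees(p[2]),r(p).round(4))
B=bed(*p);I=np.linalg.inv(B);np.save("B.npy",B)
loc=lambda w:(I@np.append(w,1))[:3].round(4)
print("side near-left corner",loc(onz(S,s(155,572),.012)))
k=tri([ray(T,t(330,168)),ray(S,s(228,175))]);print("knob",k,loc(k), "top@.17",loc(onz(T,t(330,168),.170)))
print("cap side",loc(tri([ray(S,s(398,228))]*1+[ray(T,t(517,300))])))
for z in(.02,.03,.035):print(z,"fin T",loc(onz(T,t(343,341),z)),"S",loc(onz(S,s(367,388),z)),"ptr T",loc(onz(T,t(490,358),z)),"S",loc(onz(S,s(440,322),z)))
for p in [(275,287),(583,373)]:print("plate",[loc(onz(T,t(*p),z)) for z in (.03,.04)])
for n,f,q in [("hoodT",T,t(462,268)),("hoodTr",T,t(607,301))]:print(n,loc(onz(f,q,.165)))
E
```

```text
sides [np.float64(0.1268), np.float64(0.336), np.float64(0.127), np.float64(0.3348)]
bed [ 0.52248057  0.20122666 -0.2784739 ] -15.955379126113806 [ 0.0023  0.0022 -0.001   0.0023 -0.002  -0.0016  0.0007 -0.0028]
side near-left corner [-0.0667  0.1717  0.012 ]
knob [0.55074005 0.22650085 0.15310529] [0.0202 0.0321 0.1531] top@.17 [0.0195 0.0314 0.17  ]
cap side [-0.0133 -0.0722  0.083 ]
0.02 fin T [-0.0588  0.0061  0.02  ] S [-0.0486 -0.0098  0.02  ] ptr T [-0.0458 -0.0712  0.02  ] S [-0.0373 -0.086   0.02  ]
0.03 fin T [-0.0585  0.0059  0.03  ] S [-0.0567 -0.0006  0.03  ] ptr T [-0.0456 -0.0705  0.03  ] S [-0.0456 -0.0758  0.03  ]
0.035 fin T [-0.0583  0.0059  0.035 ] S [-0.0608  0.0041  0.035 ] ptr T [-0.0455 -0.0702  0.035 ] S [-0.0497 -0.0707  0.035 ]
plate [array([-0.0414,  0.0482,  0.03  ]), array([-0.0412,  0.0476,  0.04  ])]
plate [array([-0.0397, -0.1195,  0.03  ]), array([-0.0395, -0.1183,  0.04  ])]
hoodT [-0.0072 -0.0383  0.165 ]
hoodTr [-0.0034 -0.1053  0.165 ]
```

Measurements agree with the given sizes: the knob is at z 153 mm, the bed 336 × 127 mm, and the carriage at q ≈ −72.5 mm. The fin is at y ≈ +5 mm, to be refined later. Next I'll plan the approach to the button.

```bash
cat >> h.py <<'E'
from scipy.spatial.transform import Rotation as Ro
def axis_pose(B,q,out,down=.005,tilt=35):
    a=np.radians(tilt);z=np.array([-np.sin(a),0,np.cos(a)]);d=np.array([-np.cos(a),0,-np.sin(a)])
    p=np.array([-.015,q,.088])+z*out+d*down
    th=np.arctan2(B[1,0],B[0,0])
    R=Ro.from_euler('z',th)*Ro.from_euler('y',-a)*Ro.from_euler('x',np.pi)
    return B[:3,:3]@p+B[:3,3],R
def down_pose(B,p):
    th=np.arctan2(B[1,0],B[0,0]);return B[:3,:3]@np.array(p)+B[:3,3],Ro.from_euler('z',th)*Ro.from_euler('x',np.pi)
def go(s,pose):
    p,R=pose;R0=Ro.from_euler('xyz',s["tool_rot"])
    print("travel cm",((p-s["position"])*100).round(2),"turn deg",np.degrees((R*R0.inv()).as_rotvec()).round(2))
E
python3 - <<'E'
from h import *
from workcell import bot
B=np.load("B.npy");s=bot.observe()
print(axis_pose(B,-.0725,.04)[0]);go(s,axis_pose(B,-.0725,.04))
z=B[:3,:3]@np.array([.5736,0,-.8192]);print("press dir",z)
E
python3 -m crank '{"travel":[[0,0,5],[0,0,10],[0,0,15],[0,2,18],[2,6,20]],"turn":[[0,0,0],[0,0,0],[0,0,-8],[0,0,-16],[0,0,-24]],"gripper":[1,1,1,1,1]}'
```

```text
[0.46213183 0.14307564 0.1178982 ]
travel cm [26.63 73.64 -9.26] turn deg [  0.68 -35.51 -33.15]
press dir [ 0.55150267 -0.15767614 -0.8192    ]
clock: 0.7
position: [0.2136, -0.5348, 0.4126]
tool_rot: [3.139, -0.0, -0.111]
force: [1.4, 0.1, -0.2]
grip_width: 0.0121
finger_force: 0.0
```

```bash
python3 -m crank '{"travel":[[1,4.5,0],[2,9,0],[3,13.5,0],[4,18,0],[5,22.5,0]],"turn":[[0,0,-3],[0,0,-6],[0,0,-9.5],[0,0,-9.5],[0,0,-9.5]],"gripper":[1,1,1,1,1]}'
python3 -m crank '{"travel":[[1,4.5,0],[2,9,0],[3,13.5,0],[4,18,0],[5,22.5,0]],"turn":[[0,0,0],[0,0,0],[0,0,0],[0,0,0],[0,0,0]],"gripper":[1,1,1,1,1]}'
python3 -m crank '{"travel":[[1,4.5,0],[2,9,0],[3,13.5,0],[4,18,0],[5,22.5,0]],"turn":[[-2.2,-7.7,0],[-4.4,-15.4,0],[-6.6,-23,0],[-8.8,-30.8,0],[-9.6,-33.6,0]],"gripper":[1,1,1,1,1]}'
python3 - <<'E'
from h import *
from workcell import bot
B=np.load("B.npy");s=bot.observe();print(s["position"],s["tool_rot"],s["force"],s["qpos"])
for o in(.1,.04): go(s,axis_pose(B,-.0725,o))
E
```

```text
clock: 1.2
position: [0.2658, -0.3066, 0.4108]
tool_rot: [3.141, -0.0, -0.266]
force: [1.6, -1.5, 0.2]
grip_width: -0.0001
finger_force: 0.0
clock: 1.7
position: [0.3157, -0.0816, 0.4109]
tool_rot: [3.141, -0.001, -0.266]
force: [0.8, 0.4, 0.4]
grip_width: 0.0
finger_force: 0.0
clock: 2.2
position: [0.3459, 0.012, 0.4068]
tool_rot: [3.098, -0.294, -0.268]
force: [0.8, -0.9, -0.5]
grip_width: -0.0002
finger_force: 0.0
[0.34589743 0.01204346 0.40680922] [ 3.09772417 -0.29360375 -0.26816749] [ 0.82079976 -0.88505802 -0.47616563] [ 0.00970192 -0.29441999 -0.31157405  2.06993882  0.11562956  1.12996401
 -2.18247965]
travel cm [  8.31  14.05 -23.98] turn deg [ -2.72 -18.11   0.52]
travel cm [ 11.62  13.1  -28.89] turn deg [ -2.72 -18.11   0.52]
```

```bash
python3 -m crank '{"travel":[[2,2,-3],[4,3,-5],[5,4,-5],[5,4,-5],[5,4,-5]],"turn":[[0,0,8],[0,0,16],[0,0,24],[0,0,32],[0,0,40]],"gripper":[1,1,1,1,1]}'
python3 - <<'E'
from h import *
from workcell import bot
B=np.load("B.npy");s=bot.observe();print(s["position"],s["tool_rot"],s["qpos"])
p,R=axis_pose(B,-.0725,.1);go(s,(p,R*Ro.from_euler('z',np.pi)))
E
```

```text
clock: 2.7
position: [0.3957, 0.0518, 0.3563]
tool_rot: [3.097, -0.291, 0.437]
force: [0.3, 0.3, -0.3]
grip_width: 0.0001
finger_force: 0.0
[0.39567878 0.05183098 0.35634767] [ 3.09716214 -0.29087638  0.43705048] [-0.12895802 -0.1801628  -0.12258614  2.12070341 -0.03905326  0.9059729
 -1.37353151]
travel cm [  3.34  10.07 -18.93] turn deg [-65.71  -1.91 126.84]
```

```bash
python3 -m crank '{"travel":[[0,2,0],[0,4,0],[0,6,0],[0,8,0],[0,10,0]],"turn":[[-3.68,-0.11,7.1],[-7.36,-0.2,14.2],[-11,-0.3,21.3],[-14.7,-0.4,28.4],[-18.4,-0.5,35.5]],"gripper":[1,1,1,1,1]}'
python3 -m crank '{"travel":[[0,0,0],[0,0,0],[0,0,0],[0,0,0],[0,0,0]],"turn":[[-3.68,-0.11,7.1],[-7.36,-0.2,14.2],[-11,-0.3,21.3],[-14.7,-0.4,28.4],[-18.4,-0.5,35.5]],"gripper":[1,1,1,1,1]}'
python3 -m crank '{"travel":[[0,0,0],[0,0,-2],[0,0,-4],[0,0,-6],[0,0,-8]],"turn":[[-3.68,-0.11,7.1],[-7.36,-0.2,14.2],[-11,-0.3,21.3],[-14.7,-0.4,28.4],[-18.4,-0.5,35.5]],"gripper":[1,1,1,1,1]}'
python3 - <<'E'
from h import *
from workcell import bot
B=np.load("B.npy");s=bot.observe();print(s["position"],s["tool_rot"],s["qpos"])
p,R=axis_pose(B,-.0725,.1);go(s,(p,R*Ro.from_euler('z',np.pi)))
E
```

```text
clock: 3.2
position: [0.3957, 0.1524, 0.3567]
tool_rot: [2.858, -0.075, 1.105]
force: [0.7, -0.4, 0.3]
grip_width: 0.0
finger_force: 0.0
clock: 3.7
position: [0.3957, 0.1517, 0.3566]
tool_rot: [2.801, 0.236, 1.725]
force: [-0.2, -0.1, -0.3]
grip_width: 0.0001
finger_force: 0.0
clock: 4.2
position: [0.3956, 0.1518, 0.276]
tool_rot: [2.953, 0.518, 2.407]
force: [1.2, 0.7, -0.1]
grip_width: 0.0002
finger_force: 0.0
[0.39559203 0.15176675 0.2759763 ] [2.95332998 0.51835198 2.40682055] [-0.46550244  0.00256532 -0.48224441  2.28699839  0.73861133  0.84939882
 -0.56132841]
travel cm [  3.35   0.08 -10.89] turn deg [-10.59  -0.2   20.3 ]
```

```bash
python3 -m crank '{"travel":[[1,0,-3],[2,0,-5],[3.3,0.1,-8],[3.3,0.1,-10.9],[3.3,0.1,-10.9]],"turn":[[-3.7,0,7.1],[-7.4,0,14.2],[-10.6,-0.2,20.3],[-10.6,-0.2,20.3],[-10.6,-0.2,20.3]],"gripper":[1,1,1,1,1]}'
python3 - <<'E'
from h import *
from workcell import bot
B=np.load("B.npy");s=bot.observe();print(s["position"],s["tool_rot"],s["qpos"])
p,R=axis_pose(B,-.0725,.01);go(s,(p,R*Ro.from_euler('z',np.pi)))
f=bot.grab_frame("wrist");cv2.imwrite("pics/w1.png",f["pixels"][:,:,::-1])
f=bot.grab_frame("side");g=f["pixels"][100:310,200:440,::-1]
cv2.imwrite("pics/s2.png",np.hstack([cv2.resize(g,(480,420)),cv2.resize(cv2.imread("pics/w1.png"),(310,420))]))
E
```

```text
clock: 4.7
position: [0.4284, 0.1531, 0.1652]
tool_rot: [3.141, 0.607, 2.857]
force: [-0.3, -0.3, -0.0]
grip_width: -0.0002
finger_force: 0.0
[0.42841333 0.1531318  0.16519177] [3.14093629 0.60705192 2.85740759] [-0.43522171  0.28502362 -0.54529833  2.43109204  1.32229837  0.74133545
 -0.80889518]
travel cm [ 5.03 -1.48 -7.19] turn deg [-0.09 -0.2   0.31]
```

View pics/s2.png

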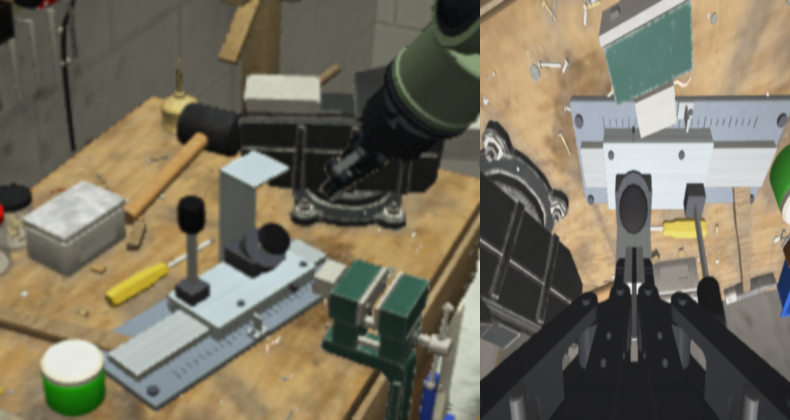

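The side view shows the closed gripper coming in under the hood's front, tilted along the button axis. In the wrist view (right half) the fingertips at column 633 line up with the cap at (634,200). I'll move to 10 mm out, then press in small steps.

```bash
python3 -m crank '{"travel":[[1.5,-0.45,-2.2],[3,-0.9,-4.4],[4,-1.2,-5.8],[5,-1.5,-7.2],[5,-1.5,-7.2]],"turn":[[0,0,0],[0,0,0],[0,0,0],[0,0,0],[0,0,0]],"gripper":[1,1,1,1,1]}'
for i in 1; do python3 -m crank '{"travel":[[0.28,-0.08,-0.41],[0.28,-0.08,-0.41],[0.28,-0.08,-0.41],[0.28,-0.08,-0.41],[0.28,-0.08,-0.41]],"turn":[[0,0,0],[0,0,0],[0,0,0],[0,0,0],[0,0,0]],"gripper":[1,1,1,1,1]}'; done
cat > st.py <<'E'
from h import *
from workcell import bot
B=np.load("B.npy");s=bot.observe();n=np.array([.5515,-.1577,-.8192])
p,R=axis_pose(B,-.0725,0)
d=s["position"]-p
print("depth mm",(d@n*1e3).round(1),"lat",((d-n*(d@n))*1e3).round(1),"axial N",(-s["force"]@n).round(2),s["force"].round(1),"q",s["qpos"].round(2))
E
python3 st.py
```

```text
clock: 5.3
position: [0.4792, 0.1363, 0.0959]
tool_rot: [-3.142, 0.611, 2.856]
force: [-0.2, -0.1, 0.5]
grip_width: 0.0001
finger_force: 0.0
clock: 5.8
position: [0.4815, 0.137, 0.0919]
tool_rot: [3.139, 0.611, 2.856]
force: [1.1, -0.4, -0.0]
grip_width: -0.0003
finger_force: 0.0
depth mm -7.0 lat [ 1.2 -0.9  1. ] axial N -0.68 [ 1.1 -0.4 -0. ] q [-0.35  0.52 -0.5   2.41  1.69  0.76 -1.06]
```

```bash
python3 -m crank '{"travel":[[0.2,-0.06,-0.3],[0.39,-0.11,-0.57],[0.39,-0.11,-0.57],[0.39,-0.11,-0.57],[0.39,-0.11,-0.57]],"turn":[[0,0,0],[0,0,0],[0,0,0],[0,0,0],[0,0,0]],"gripper":[1,1,1,1,1]}' >/dev/null; python3 st.py
python3 -m crank '{"travel":[[0.11,-0.03,-0.16],[0.11,-0.03,-0.16],[0.11,-0.03,-0.16],[0.11,-0.03,-0.16],[0.11,-0.03,-0.16]],"turn":[[0,0,0],[0,0,0],[0,0,0],[0,0,0],[0,0,0]],"gripper":[1,1,1,1,1]}'>/dev/null;  python3 st.py
python3 -m crank '{"travel":[[0.11,-0.03,-0.16],[0.11,-0.03,-0.16],[0.11,-0.03,-0.16],[0.11,-0.03,-0.16],[0.11,-0.03,-0.16]],"turn":[[0,0,0],[0,0,0],[0,0,0],[0,0,0],[0,0,0]],"gripper":[1,1,1,1,1]}'>/dev/null;  python3 st.py
```

```text
depth mm 0.3 lat [ 1.  -1.   0.9] axial N 0.57 [-0.3  0.5  0.4] q [-0.34  0.54 -0.5   2.4   1.72  0.77 -1.07]
depth mm 2.3 lat [ 1.1 -1.   0.9] axial N 0.32 [0.3 0.4 0.5] q [-0.34  0.54 -0.5   2.4   1.72  0.77 -1.07]
depth mm 4.2 lat [ 1.1 -1.   0.9] axial N -0.76 [-0.   0.  -0.9] q [-0.34  0.55 -0.5   2.4   1.73  0.77 -1.08]
```

```bash
for i in 1; do python3 -m crank '{"travel":[[0.11,-0.03,-0.16],[0.11,-0.03,-0.16],[0.11,-0.03,-0.16],[0.11,-0.03,-0.16],[0.11,-0.03,-0.16]],"turn":[[0,0,0],[0,0,0],[0,0,0],[0,0,0],[0,0,0]],"gripper":[1,1,1,1,1]}'>/dev/null;  python3 st.py; done
python3 -m crank '{"travel":[[0.11,-0.03,-0.16],[0.11,-0.03,-0.16],[0.11,-0.03,-0.16],[0.11,-0.03,-0.16],[0.11,-0.03,-0.16]],"turn":[[0,0,0],[0,0,0],[0,0,0],[0,0,0],[0,0,0]],"gripper":[1,1,1,1,1]}'>/dev/null;  python3 st.py
python3 -m crank '{"travel":[[0.11,-0.03,-0.16],[0.11,-0.03,-0.16],[0.11,-0.03,-0.16],[0.11,-0.03,-0.16],[0.11,-0.03,-0.16]],"turn":[[0,0,0],[0,0,0],[0,0,0],[0,0,0],[0,0,0]],"gripper":[1,1,1,1,1]}'>/dev/null;  python3 st.py
```

```text
depth mm 6.2 lat [ 1.1 -1.   0.9] axial N -0.79 [ 0.7 -0.4 -0.4] q [-0.34  0.55 -0.5   2.4   1.74  0.77 -1.08]
depth mm 8.2 lat [ 1.2 -1.   1. ] axial N -1.36 [ 1.7  0.  -0.5] q [-0.34  0.56 -0.5   2.4   1.74  0.77 -1.08]
depth mm 10.1 lat [ 1.2 -0.9  1. ] axial N -0.33 [ 0.3 -0.4 -0.1] q [-0.33  0.56 -0.5   2.4   1.75  0.77 -1.09]
```

```bash
python3 -m crank '{"travel":[[0.06,-0.02,-0.08],[0.06,-0.02,-0.08],[0.06,-0.02,-0.08],[0.06,-0.02,-0.08],[0.06,-0.02,-0.08]],"turn":[[0,0,0],[0,0,0],[0,0,0],[0,0,0],[0,0,0]],"gripper":[1,1,1,1,1]}'>/dev/null;  python3 st.py
python3 -m crank '{"travel":[[0.06,-0.02,-0.08],[0.06,-0.02,-0.08],[0.06,-0.02,-0.08],[0.06,-0.02,-0.08],[0.06,-0.02,-0.08]],"turn":[[0,0,0],[0,0,0],[0,0,0],[0,0,0],[0,0,0]],"gripper":[1,1,1,1,1]}'>/dev/null;  python3 st.py
python3 - <<'E'
from h import *
from workcell import bot
w=bot.grab_frame("wrist")["pixels"][:,:,::-1]
g=bot.grab_frame("side")["pixels"][160:270,270:380,::-1]
cv2.imwrite("pics/s3.png",np.hstack([cv2.resize(g,(420,420),interpolation=cv2.INTER_CUBIC),cv2.resize(w[:,90:470],(380,420))]))
E
```

```text
depth mm 11.1 lat [ 1.2 -1.   1. ] axial N -0.12 [ 0.1  0.5 -0.2] q [-0.33  0.57 -0.49  2.4   1.75  0.77 -1.09]
depth mm 12.2 lat [ 1.2 -1.   1. ] axial N -0.21 [-0.5 -0.6 -0.5] q [-0.33  0.57 -0.49  2.4   1.76  0.77 -1.09]
```

View pics/s3.png

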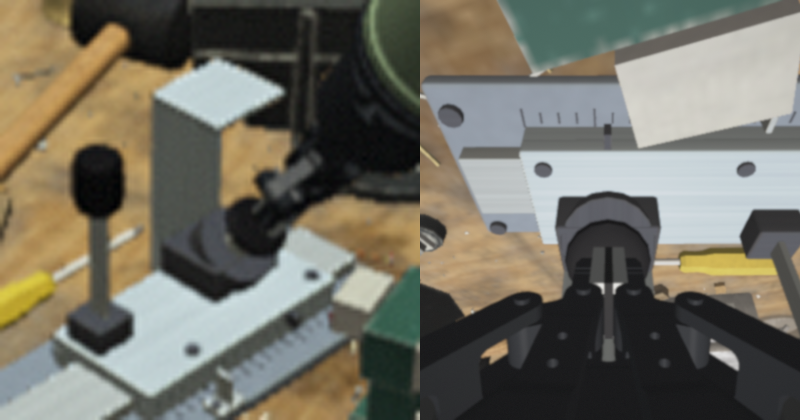

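```bash
python3 -m crank '{"travel":[[0.06,-0.02,-0.08],[0.06,-0.02,-0.08],[0.06,-0.02,-0.08],[0.06,-0.02,-0.08],[0.06,-0.02,-0.08]],"turn":[[0,0,0],[0,0,0],[0,0,0],[0,0,0],[0,0,0]],"gripper":[1,1,1,1,1]}'>/dev/null;  python3 st.py
python3 -m crank '{"travel":[[0.06,-0.02,-0.08],[0.06,-0.02,-0.08],[0.06,-0.02,-0.08],[0.06,-0.02,-0.08],[0.06,-0.02,-0.08]],"turn":[[0,0,0],[0,0,0],[0,0,0],[0,0,0],[0,0,0]],"gripper":[1,1,1,1,1]}'>/dev/null;  python3 st.py
```

```text
depth mm 13.2 lat [ 1.3 -1.1  1.1] axial N -0.26 [ 0.3  0.1 -0.2] q [-0.33  0.57 -0.49  2.4   1.76  0.77 -1.09]
depth mm 14.2 lat [ 1.3 -1.1  1.1] axial N 0.6 [-0.2  0.   0.6] q [-0.33  0.57 -0.49  2.4   1.76  0.77 -1.09]
```

Run:
```python
from h import *
from workcell import bot
import pickle
T,S=pickle.load(open("f.pkl","rb"));B=np.load("B.npy");s=bot.observe()
f=bot.grab_frame("side");w=bot.grab_frame("wrist")
def proj(f,P):
    E=np.array(f["extrinsics"]);K=np.array([[f["fx"],0,f["cx"]],[0,f["fy"],f["cy"]],[0,0,1]])
    return cv2.projectPoints(np.array([P]),cv2.Rodrigues(E[:3,:3])[0],E[:3,3],K,np.array(f["dist"]))[0].ravel()
W=lambda p:(B@np.append(p,1))[:3]
for n,P in [("cap",W([-.015,-.0725,.088])),("capin12",W([-.015+.012*.5736,-.0725,.088-.012*.819])),("tcp",s["position"]),("knob",W([.02,.0325,.152])),("hood",W([-.005,-.0725,.165]))]:
    print(n,proj(S,P).round(1),"wrist",proj(w,P).round(1))
a=S["pixels"][190:250,310:370,::-1];b=f["pixels"][190:250,310:370,::-1]
wc=w["pixels"][150:330,190:370,::-1]
r=lambda x:cv2.resize(x,(400,400),interpolation=cv2.INTER_CUBIC)
cv2.imwrite("pics/c.png",cv2.resize(np.hstack([r(a),r(b),r(wc)]),(798,266)) if 0 else cv2.resize(np.vstack([np.hstack([r(a),r(b)]),]),(800,400)))
cv2.imwrite("pics/c2.png",cv2.resize(wc,(500,500),interpolation=cv2.INTER_CUBIC))
```

```text
cap [337.3 218.7] wrist [280.1 266.9]
capin12 [335. 221.] wrist [280.  256.8]
tcp [335.6 222.3] wrist [278.6 249.5]
knob [295.1 207.8] wrist [527.5 440.4]
hood [335.2 189.5] wrist [281.4 476.1]
```

View pics/c.png

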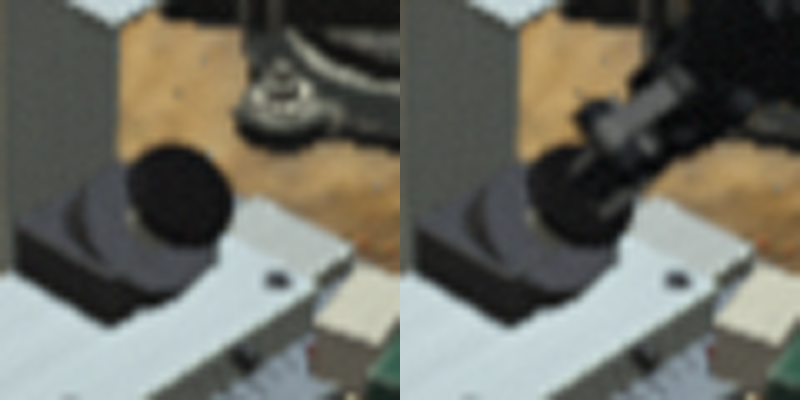

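The cap is still in its rest place after 14 mm of apparent depth: the crop shows it at (180,196) in both halves. The tips have only just reached it, so true contact is later than I estimated. I'll keep stepping, watching both force and cap motion.

```bash
cat >> st.py <<'E'
import pickle
S=pickle.load(open("f.pkl","rb"))[1]["pixels"].astype(int)
f=bot.grab_frame("side")["pixels"].astype(int)
print("capdiff",np.abs(f-S)[208:230,327:334].mean().round(2),"ctl",np.abs(f-S)[232:250,300:330].mean().round(2))
E
python3 st.py
python3 -m crank '{"travel":[[0.06,-0.02,-0.08],[0.11,-0.03,-0.16],[0.11,-0.03,-0.16],[0.11,-0.03,-0.16],[0.11,-0.03,-0.16]],"turn":[[0,0,0],[0,0,0],[0,0,0],[0,0,0],[0,0,0]],"gripper":[1,1,1,1,1]}'>/dev/null;  python3 st.py
python3 -m crank '{"travel":[[0.06,-0.02,-0.08],[0.11,-0.03,-0.16],[0.11,-0.03,-0.16],[0.11,-0.03,-0.16],[0.11,-0.03,-0.16]],"turn":[[0,0,0],[0,0,0],[0,0,0],[0,0,0],[0,0,0]],"gripper":[1,1,1,1,1]}'>/dev/null;  python3 st.py
```

```text
depth mm 14.2 lat [ 1.3 -1.1  1.1] axial N -0.46 [-0.3 -0.3 -0.7] q [-0.33  0.57 -0.49  2.4   1.76  0.77 -1.09]
capdiff 1.64 ctl 2.03
depth mm 16.2 lat [ 1.3 -1.1  1.1] axial N 0.76 [-0.3 -0.2  0.7] q [-0.33  0.58 -0.49  2.39  1.77  0.78 -1.1 ]
capdiff 1.81 ctl 2.0
depth mm 18.1 lat [ 1.4 -1.1  1.1] axial N -0.2 [-0.  -0.2 -0.2] q [-0.33  0.58 -0.49  2.39  1.77  0.78 -1.1 ]
capdiff 1.75 ctl 1.99
```

View pics/c2.png

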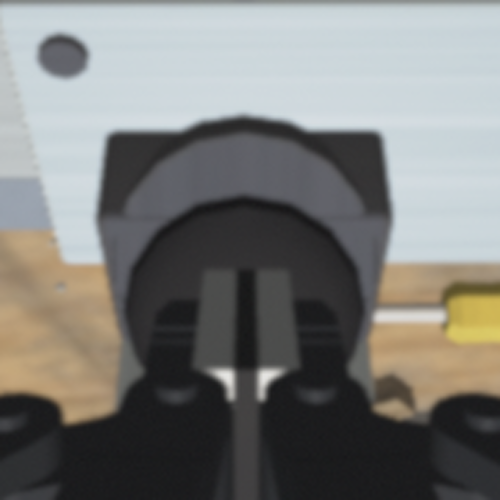

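The wrist crop shows the fingertips over the cap's middle at (247,270). It looks along the axis, so depth can't be read from it. Continuing.

```bash
python3 -m crank '{"travel":[[0.06,-0.02,-0.08],[0.11,-0.03,-0.16],[0.11,-0.03,-0.16],[0.11,-0.03,-0.16],[0.11,-0.03,-0.16]],"turn":[[0,0,0],[0,0,0],[0,0,0],[0,0,0],[0,0,0]],"gripper":[1,1,1,1,1]}'>/dev/null;  python3 st.py
python3 -m crank '{"travel":[[0.06,-0.02,-0.08],[0.11,-0.03,-0.16],[0.11,-0.03,-0.16],[0.11,-0.03,-0.16],[0.11,-0.03,-0.16]],"turn":[[0,0,0],[0,0,0],[0,0,0],[0,0,0],[0,0,0]],"gripper":[1,1,1,1,1]}'>/dev/null;  python3 st.py
```

```text
depth mm 20.1 lat [ 1.4 -1.1  1.1] axial N 0.64 [-0.3  0.   0.6] q [-0.32  0.59 -0.49  2.39  1.78  0.78 -1.1 ]
capdiff 1.64 ctl 1.94
depth mm 22.1 lat [ 1.4 -1.1  1.1] axial N 2.68 [-1.1 -0.   2.5] q [-0.32  0.59 -0.49  2.39  1.79  0.78 -1.11]
capdiff 4.26 ctl 1.9
```

```bash
python3 -m crank '{"travel":[[0.06,-0.02,-0.08],[0.06,-0.02,-0.08],[0.06,-0.02,-0.08],[0.06,-0.02,-0.08],[0.06,-0.02,-0.08]],"turn":[[0,0,0],[0,0,0],[0,0,0],[0,0,0],[0,0,0]],"gripper":[1,1,1,1,1]}'>/dev/null;  python3 st.py
python3 -m crank '{"travel":[[0.06,-0.02,-0.08],[0.06,-0.02,-0.08],[0.06,-0.02,-0.08],[0.06,-0.02,-0.08],[0.06,-0.02,-0.08]],"turn":[[0,0,0],[0,0,0],[0,0,0],[0,0,0],[0,0,0]],"gripper":[1,1,1,1,1]}'>/dev/null;  python3 st.py
```

```text
depth mm 23.1 lat [ 1.4 -1.1  1.2] axial N 3.48 [-2.6  0.9  2.3] q [-0.32  0.59 -0.49  2.39  1.79  0.78 -1.11]
capdiff 5.03 ctl 1.92
depth mm 24.1 lat [ 1.4 -1.1  1.2] axial N 3.11 [-2.9  1.5  1.5] q [-0.32  0.6  -0.49  2.39  1.79  0.78 -1.11]
capdiff 6.84 ctl 1.91
```

The force stepped to about 3 N within 1–2 mm of contact (contact at about 20.5 mm on my depth scale), so the brake is **off**. I'll back off along the axis and go to the handle.

```bash
python3 -m crank '{"travel":[[-1.1,0.3,1.6],[-2.2,0.6,3.3],[-3.3,0.95,4.9],[-4.6,1.3,6.9],[-4.6,1.3,10]],"turn":[[0,0,0],[0,0,0],[0,0,0],[0,0,0],[0,0,0]],"gripper":[1,1,1,1,0]}'
python3 -m crank '{"travel":[[0,2,3],[0,5,6],[0,8,8],[0,10,8],[0,10,8]],"turn":[[2.2,7.7,0],[4.4,15.4,0],[6.6,23,0],[8.8,30.8,0],[9.6,33.6,0]],"gripper":[0,0,0,0,0]}'
cat > kn.py <<'E'
from h import *
from workcell import bot
import sys
B=np.load("B.npy");s=bot.observe();q=float(sys.argv[1]);z=float(sys.argv[2])
print(s["position"].round(4),s["tool_rot"].round(3),s["force"].round(1),s["grip_width"].round(4),s["finger_force"],s["qpos"].round(2))
p,R=down_pose(B,[.02,q+.105,z]);go(s,(p,R*Ro.from_euler('z',np.pi)))
E
python3 kn.py -.0725 .2
```

```text
clock: 14.85
position: [0.4514, 0.145, 0.1663]
tool_rot: [3.141, 0.608, 2.859]
force: [0.5, -1.3, -0.1]
grip_width: 0.0134
finger_force: 0.0
clock: 15.35
position: [0.4521, 0.2474, 0.2489]
tool_rot: [-3.133, 0.135, 2.855]
force: [0.5, -0.6, -0.9]
grip_width: 0.0845
finger_force: 0.0Traceback (most recent call last):
  File "kn.py", line 5, in <module>
    print(s["position"].round(4),s["tool_rot"].round(3),s["force"].round(1),s["grip_width"].round(4),s["finger_force"],s["qpos"].round(2))
                                                                            ^^^^^^^^^^^^^^^^^^^^^
AttributeError: 'float' object has no attribute 'round'
```

```bash
sed -i 's/s\["grip_width"\].round(4)/s["grip_width"]/' kn.py; python3 kn.py -.0725 .2
```

```text
[0.4521 0.2474 0.2489] [-3.133  0.135  2.855] [ 0.5 -0.6 -0.9] 0.08448601762056841 0.0 [-0.13  0.32 -0.7   1.89  0.4   0.98  0.26]
travel cm [ 9.85 -2.04 -4.89] turn deg [2.62 7.31 0.49]
```

```bash
python3 -m crank '{"travel":[[4,-0.8,0],[8,-1.6,0],[9.8,-2,-1],[9.8,-2,-4.9],[9.8,-2,-4.9]],"turn":[[2.6,7.3,0.5],[2.6,7.3,0.5],[2.6,7.3,0.5],[2.6,7.3,0.5],[2.6,7.3,0.5]],"gripper":[0,0,0,0,0]}'
python3 -m crank '{"travel":[[0,0,-3],[0,0,-6],[0,0,-8],[0,0,-8],[0,0,-8]],"turn":[[0,0,0],[0,0,0],[0,0,0],[0,0,0],[0,0,0]],"gripper":[0,0,0,0,0]}'
python3 kn.py -.0725 .12
python3 - <<'E'
from workcell import bot
import cv2,numpy as np
t=bot.grab_frame("top")["pixels"][190:300,195:365,::-1];s=bot.grab_frame("side")["pixels"][150:300,240:370,::-1]
cv2.imwrite("pics/g.png",np.hstack([cv2.resize(s,(390,450)),cv2.resize(t,(410,450))]))
E
```

```text
clock: 15.85
position: [0.5493, 0.2231, 0.1935]
tool_rot: [-3.133, -0.0, 2.859]
force: [-0.9, -0.8, -0.4]
grip_width: 0.0856
finger_force: 0.0
clock: 16.35
position: [0.5512, 0.2253, 0.1192]
tool_rot: [-3.138, 0.006, 2.86]
force: [-0.2, 0.8, 0.2]
grip_width: 0.0851
finger_force: 0.0
[0.5512 0.2253 0.1192] [-3.138  0.006  2.86 ] [-0.2  0.8  0.2] 0.08507481230879531 0.0 [-0.08  0.65 -0.6   1.74  0.46  0.9   0.41]
travel cm [-0.06  0.17  0.08] turn deg [0.28 0.26 0.16]
```

View pics/g.png

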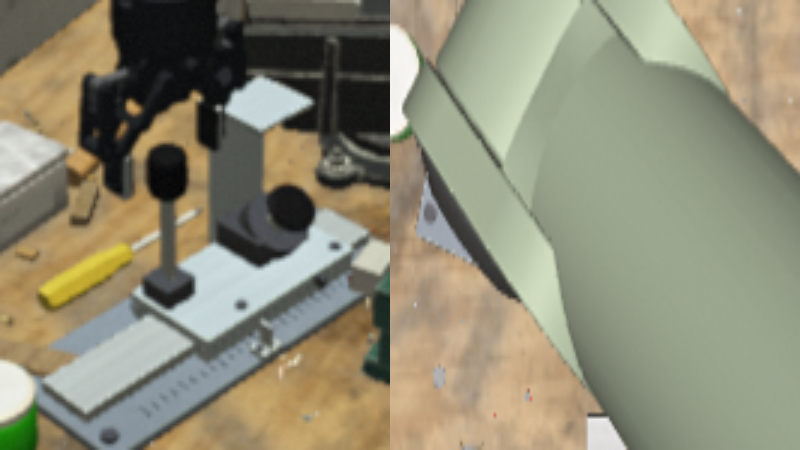

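The side view (left half) shows the open tips at (120,193) and (212,143), either side of the knob at (167,170). They sit about 20 mm higher than the reported TCP, which matches the press offset. I'll lower 14 mm more and grip.

```bash
python3 -m crank '{"travel":[[0,0.1,-0.7],[0,0.1,-1.4],[0,0.1,-1.4],[0,0.1,-1.4],[0,0.1,-1.4]],"turn":[[0,0,0],[0,0,0],[0,0,0],[0,0,0],[0,0,0]],"gripper":[0,0,0,0.5,0.7]}' 40
python3 -m crank '{"travel":[[0,0,0],[0,0,0],[0,0,0],[0,0,0],[0,0,0]],"turn":[[0,0,0],[0,0,0],[0,0,0],[0,0,0],[0,0,0]],"gripper":[1,1,1,1,1]}'
python3 kn.py -.0725 .105
```

```text
clock: 16.95
position: [0.551, 0.2259, 0.1037]
tool_rot: [-3.138, 0.005, 2.86]
force: [0.3, -0.3, -0.0]
grip_width: 0.0588
finger_force: 0.0
clock: 17.45
position: [0.5511, 0.2259, 0.1038]
tool_rot: [-3.138, 0.005, 2.86]
force: [-1.1, -0.4, 5.8]
grip_width: 0.0298
finger_force: 39.3
[0.5511 0.2259 0.1038] [-3.138  0.005  2.86 ] [-1.1 -0.4  5.8] 0.029824144830518366 39.33226919732988 [-0.09  0.67 -0.59  1.75  0.48  0.87  0.39]
travel cm [-0.04  0.1   0.12] turn deg [0.29 0.24 0.17]
```

```bash
python3 -m crank '{"travel":[[0.14,0.48,0.1],[0.41,1.44,0.1],[0.83,2.88,0.1],[1.24,4.32,0.1],[1.38,4.8,0.1]],"turn":[[0,0,0],[0,0,0],[0,0,0],[0,0,0],[0,0,0]],"gripper":[1,1,1,1,1]}'
python3 -m crank '{"travel":[[0.14,0.48,0],[0.28,0.96,0],[0.41,1.44,0],[0.48,1.68,0],[0.48,1.68,0]],"turn":[[0,0,0],[0,0,0],[0,0,0],[0,0,0],[0,0,0]],"gripper":[1,1,1,1,1]}'
python3 kn.py 0 .105
python3 - <<'E'
from workcell import bot
import cv2,numpy as np
for n in("wrist","side","top"):
    f=bot.grab_frame(n);cv2.imwrite(f"pics/{n}5.png",f["pixels"][:,:,::-1])
    import pickle;pickle.dump(f,open(f"{n}5.pkl","wb"))
s=cv2.imread("pics/side5.png")[205:285,300:390];w=cv2.imread("pics/wrist5.png")
cv2.imwrite("pics/m.png",np.hstack([cv2.resize(s,(450,400),interpolation=cv2.INTER_CUBIC),cv2.resize(w,(350,400))]))
E
```

```text
clock: 17.95
position: [0.5655, 0.2763, 0.1041]
tool_rot: [-3.139, 0.005, 2.861]
force: [6.2, -1.6, -12.4]
grip_width: 0.0296
finger_force: 41.3
clock: 18.45
position: [0.5699, 0.2915, 0.1042]
tool_rot: [-3.138, 0.005, 2.86]
force: [4.3, -3.0, -13.0]
grip_width: 0.0296
finger_force: 41.3
[0.5699 0.2915 0.1042] [-3.138  0.005  2.86 ] [  4.3  -3.  -13. ] 0.02956830461214057 41.29141805693507 [-0.19  0.73 -0.58  1.63  0.48  0.94  0.34]
travel cm [0.07 0.52 0.08] turn deg [0.29 0.23 0.15]
```

View pics/m.png

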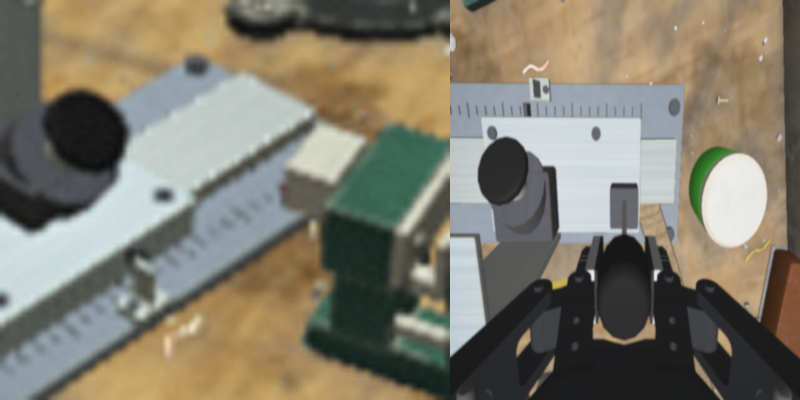

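The side view shows the pointer tab at about (135,258), just short of the fin at (143,275). In the wrist view (right half) the pointer is at (527,108) and the clip with its fin at (540,88), so the carriage followed freely and is about 5 mm short. I'll read these numerically.

Run:
```python
import cv2
g=cv2.imread("pics/wrist5.png",0)
print("wrist cols 108-166, rows 76-122")
for r in range(76,123): print(r,"".join("%x"%(v//16) for v in g[r,108:166]))
g=cv2.imread("pics/side5.png",0)
print("side cols 318-340 rows 248-275")
for r in range(248,272): print(r," ".join("%3d"%v for v in g[r,320:338]))
```

```text
wrist cols 108-166, rows 76-122
76 89999999acdcb999999999999999999999999999999999aaaa999999aa
77 99999999abba99999999999999999999999999999999aaaaaa9999999a
78 9999999999a999999999999999999999999999999999aaaa9a99999999
79 9999999999999999999999999999999999999999999999999999999999
80 9999999999999999999999999999999999999999999999999999999999
81 9999999999999999999aaa99999999aaaaaaaaaaaaaaaaaaa999999999
82 999999999999999999abbcbb999aabbbbbbbbbbbbbbbbbbbba99999999
83 999999999999999999accccb97889aabbbccccccccccccccba88899999
84 999999999999999999bccccb8666678899abccccccccccccca87899999
85 999999999999999999accccb855555566779bcccccccccccca87899999
86 888888888888899999abcccb854444455568acccccccccccca87899999
87 888888888888888889abcccb965444444457abcccccccccccb86788889
88 999999999999999999abcccb9654444444579bccccccbccccb87789999
89 9a999999999aaaaaaaabcccca754444444569bcccbbaaaabcb97799999
90 aaaaaaaaaaaaaaaaaaabccccb854444444469bccba887889bb9779aaaa
91 aaaaaaaaaaaaaaaaaaabccccb854444444469bcba87666679a8779aaaa
92 aaaaaaaaaaaaaaaaaaabccccb854444444468bcb97666666787679aaaa
93 aaaaaaaaaaa
[... 3023 characters left out ...]
 156 158 157 155
263 101 122 143 154 161 150 131  95  78  78 103 178 190 172 159 158 146 123
264 138 144 135 152 190 174 138 118 105  83  99 184 206 174 144 129 106  78
265 155 158 143 156 200 154 108 120 153 133 127 195 176 132  99  79  68  80
266 140 155 157 142 151 121  90 131 190 181 153 167 117  73  65  66  75 112
267 139 152 154 125 100  99 114 181 211 174 128  97  74  68  85 108 117 136
268 156 154 153 146 133 112 114 158 175 119  74  64  73 130 156 147 141 143
269 157 157 156 158 157 144 112  95  90  77  61  78 110 156 171 151 146 151
270 155 156 157 157 157 151 119  82  70  67  75 110 133 145 148 150 188 191
271 155 156 158 159 145 123  89  67  82 106 118 135 143 151 160 171 193 184
```

Run:
```python
from h import *
import pickle
f=pickle.load(open("wrist5.pkl","rb"));B=np.load("B.npy");I=np.linalg.inv(B)
print("cam",(I@np.append(ray(f,(0,0))[0],1))[:3].round(4))
L=lambda u,v,z:(I@np.append(onz(f,(u,v),z),1))[:3].round(4)
for n,u,v,zs in [("clipR",158,93,(.012,.015)),("clipRf",157,82,(.015,)),("clipRb",158.5,104,(.015,)),("finbaseR",144.3,95,(.014,.016)),("fintopR",132,93,(.030,.032,.035,.038)),("fintopL",127,93,(.032,.035)),
 ("tabtopR",123,114,(.03,.033,.036)),("tabtopL",116.5,114,(.03,.033)),("tabbotR",129,114,(.012,.02,.025)),("tabtopR tip",122,109,(.03,.033)),
 ("plateR",(640-450)/.625,(180)/.952,(.04,)),("bedR",(683-450)/.625,165/.952,(.012,)),("bedRf",(684-450)/.625,86/.952,(.012,))]:
    print(n,[(z,*L(u,v,z)[:2]) for z in zs])
```

```text
cam [-0.0451  0.1003  0.266 ]
clipR [(0.012, np.float64(-0.0602), np.float64(0.014)), (0.015, np.float64(-0.06), np.float64(0.015))]
clipRf [(0.015, np.float64(-0.0673), np.float64(0.015))]
clipRb [(0.015, np.float64(-0.0526), np.float64(0.0146))]
finbaseR [(0.014, np.float64(-0.0587), np.float64(0.0048)), (0.016, np.float64(-0.0586), np.float64(0.0056))]
fintopR [(0.03, np.float64(-0.0591), np.float64(0.0029)), (0.032, np.float64(-0.059), np.float64(0.0038)), (0.035, np.float64(-0.0588), np.float64(0.005)), (0.038, np.float64(-0.0586), np.float64(0.0062))]
fintopL [(0.032, np.float64(-0.059), np.float64(0.0005)), (0.035, np.float64(-0.0588), np.float64(0.0018))]
tabtopR [(0.03, np.float64(-0.0458), np.float64(-0.0047)), (0.033, np.float64(-0.0458), np.float64(-0.0033)), (0.036, np.float64(-0.0458), np.float64(-0.002))]
tabtopL [(0.03, np.float64(-0.0458), np.float64(-0.009)), (0.033, np.float64(-0.0458), np.float64(-0.0076))]
tabbotR [(0.012, np.float64(-0.0458), np.float64(-0.0084)), (0.02, np.float64(-0.0458), np.float64(-0.0049)), (0.025, np.float64(-0.0458), np.float64(-0.0028))]
tabtopR tip [(0.03, np.float64(-0.049), np.float64(-0.0049)), (0.033, np.float64(-0.0489), np.float64(-0.0036))]
plateR [(0.04, np.float64(0.0036), np.float64(0.117))]
bedR [(0.012, np.float64(-0.0024), np.float64(0.1708))]
bedRf [(0.012, np.float64(-0.0616), np.float64(0.1675))]
```

```bash
python3 -m crank '{"travel":[[0.06,0.2,-0.05],[0.12,0.42,-0.05],[0.19,0.65,-0.05],[0.25,0.87,-0.05],[0.25,0.87,-0.05]],"turn":[[0,0,0],[0,0,0],[0,0,0],[0,0,0],[0,0,0]],"gripper":[1,1,1,1,1]}'
python3 -m crank '{"travel":[[0,0,0],[0,0,0],[0,0,0],[0,0,3],[0,0,8]],"turn":[[0,0,0],[0,0,0],[0,0,0],[0,0,0],[0,0,0]],"gripper":[0,0,0,0,0]}'
python3 -m crank '{"travel":[[0,0,3],[-1,-3,4],[-2,-6,4],[-2.9,-10,4],[-2.9,-10,4]],"turn":[[0,0,0],[0,0,0],[0,0,0],[0,0,0],[0,0,0]],"gripper":[0,0,0,0,0]}'
python3 - <<'E'
from h import *
from workcell import bot
import pickle
B=np.load("B.npy");I=np.linalg.inv(B);s=bot.observe();print((I@np.append(s["position"],1))[:3].round(4))
f=bot.grab_frame("wrist");pickle.dump(f,open("w6.pkl","wb"));cv2.imwrite("pics/w6.png",f["pixels"][:,:,::-1])
E_=np.array(f["extrinsics"]);K=np.array([[f["fx"],0,f["cx"]],[0,f["fy"],f["cy"]],[0,0,1]])
print("cam",(I@np.append(ray(f,(0,0))[0],1))[:3].round(4))
P=(B@np.array([-.055,.003,.03,1]))[:3]
u,v=cv2.projectPoints(P[None],cv2.Rodrigues(E_[:3,:3])[0],E_[:3,3],K,np.array(f["dist"]))[0].ravel();print(u,v)
g=cv2.cvtColor(f["pixels"],cv2.COLOR_RGB2GRAY);u,v=int(u),int(v)
print(u-25,v-20)
for r in range(v-20,v+25): print(r,"".join("%x"%(x//16) for x in g[r,u-25:u+30]))
E
```

```text
clock: 19.1
position: [0.5724, 0.3, 0.1041]
tool_rot: [-3.138, 0.005, 2.86]
force: [4.8, -2.5, -9.3]
grip_width: 0.0295
finger_force: 41.5
clock: 19.6
position: [0.5706, 0.2988, 0.1827]
tool_rot: [-3.135, 0.001, 2.861]
force: [0.9, 0.5, 0.8]
grip_width: 0.0853
finger_force: 0.0
clock: 20.1
position: [0.543, 0.1942, 0.2245]
tool_rot: [-3.135, 0.006, 2.855]
force: [1.3, 0.3, 0.4]
grip_width: 0.0858
finger_force: 0.0
[ 0.0216 -0.0011  0.2245]
cam [-4.440e-02  2.000e-04  3.863e-01]
283.1798199761408 103.5897897406618
258 83
83 777777889aabccbbbbbbaa9899abbaa998888888999999999999999
84 7777889aabbbbaaaabcccbaaabbbba9888888889999999889999999
85 777889abbba999889abbcbbbbbbaa98888888888999888899999999
86 77789bccba988877889aaaaaaaa9888888888888888888888999999
87 77889bbba9887777788889888888888888888888888888889999999
88 778899a988887777778888888888888888888888888888889999899
89 8888888888888888888888888888888888888888888888888988899
90 7888888888888888888888888888888888888888888888888888889
91 8888888888888888888888888999999999999888888888888888888
92 88888888888888889999999999aaaaaaaaaa9988
[... 1408 characters left out ...]
8888887776556787788888888778888888778888
117 8877888888887888888887776556787788888887778888888778888
118 8888888888888888888888877667888888888888888888888888888
119 9999999a999999aaaaaa99999999999999999999999999999999999
120 bbbbbbbbbbbbbbbbbbbbbbbbbbbbbbbbbbbbbbbaabbbbbbabbaaaba
121 bbbbbbbbbbbbbbbbbbbbbbbbbbbbbbbbbbbbbbbbbbbbbbbbbbbbbbb
122 bbbbbbbbbbbbbbbbbbbbbbbbbbbbbbbbbbbbbbbbbbbbbbbbbbbbbbb
123 bbbbbbbbbbbbbbbbbbbbbbbbbbbbbbbbbbbbbbbbbbbbbbbbbbbbbbb
124 bbbbbbbbbbbbbbbbbbbbbbbbbbbbbbbbbbbbbbbbbbbbbbbbbbbbbbb
125 bbbbbbbbbbbbbbbbbbbbbbbbbbbbbbbbbbbbbbbbbbbbbbbbbbbbbbb
126 bbbbbbbbbbbbbbbbbbbbbbbbbbbbbbbbbbbbbbbbbbbbbbbbbbbbbbb
127 bbbbbbbbbbbbbbbbbbbbbbbbbbbbbbbbbbbbbbbbbbbbbbbbbbbbbbb
```

Run:
```python
from h import *
import pickle
f=pickle.load(open("w6.pkl","rb"));B=np.load("B.npy");I=np.linalg.inv(B)
im=f["pixels"].astype(int);g=im.sum(2)/3
for r in (122,124,128,134,140):
    d=np.abs(g[r,3:]-g[r,:-3]);print(r,[(i+1.5,int(g[r,i]),int(g[r,i+3])) for i in range(1,len(d)-1) if d[i]>18 and d[i]>=d[i-1] and d[i]>d[i+1]])
print("tab rgb row114",[tuple(im[114,c]) for c in range(275,292)])
print("tab row 110",[int(x) for x in g[109:112,275:292].mean(0)]);print("tab rows111-117",[int(x) for x in g[111:118,275:292].mean(0)])
print("clip 101-105",[int(x) for x in g[101:106,270:300].mean(0)])
print("clip 93-96",[int(x) for x in g[93:97,270:300].mean(0)])
L=lambda u,v,z:(I@np.append(onz(f,(u,v),z),1))[:3].round(4)
print(L(284.5,100,.035),L(284.5,100,.013), L(281.8,114,.03),L(284,114,.03),"right/left bed")
```

```text
122 [(3.5, 73, 48), (11.5, 52, 99), (122.5, 105, 138), (237.5, 148, 184), (406.5, 177, 139), (437.5, 130, 98), (549.5, 104, 60)]
124 [(5.5, 72, 39), (13.5, 39, 95), (121.5, 102, 134), (237.5, 146, 182), (405.5, 182, 140), (437.5, 129, 99), (549.5, 104, 57)]
128 [(5.5, 111, 85), (9.5, 77, 43), (17.5, 41, 103), (123.5, 108, 135), (238.5, 149, 183), (244.5, 180, 109), (253.5, 108, 181), (354.5, 167, 91), (362.5, 92, 170), (405.5, 185, 139), (436.5, 134, 107), (549.5, 105, 57)]
134 [(3.5, 173, 146), (9.5, 137, 101), (15.5, 94, 34), (22.5, 41, 112), (101.5, 119, 139), (104.5, 139, 98), (123.5, 103, 134), (238.5, 140, 185), (246.5, 168, 114), (252.5, 126, 180), (273.5, 152, 77), (294.5, 73, 139), (355.5, 171, 124), (361.5, 129, 176), (404.5, 182, 145), (435.5, 132, 103), (541.5, 108, 140), (545.5, 142, 109), (549.5, 107, 57)]
140 [(6.5, 173, 110), (11.5, 122, 80), (16.5, 81, 34), (23.5, 35, 107), (104.5, 106, 163), (107.5, 163, 97), (124.5, 97, 137), (238.5, 167, 187), (266.5, 147, 46), (302.5, 62, 165), (432.5, 160, 130), (435.5, 130, 104), (550.5, 91, 56)]
tab rgb row114 [(np.int64(135),
[... 719 characters left out ...]
t64(138)), (np.int64(132), np.int64(140), np.int64(149))]
tab row 110 [142, 142, 140, 135, 127, 124, 122, 111, 102, 101, 110, 124, 135, 138, 138, 140, 141]
tab rows111-117 [142, 142, 140, 134, 125, 121, 116, 102, 91, 92, 104, 122, 132, 128, 123, 131, 140]
clip 101-105 [141, 141, 142, 148, 163, 177, 180, 179, 179, 179, 178, 178, 175, 169, 166, 172, 176, 176, 176, 170, 159, 151, 151, 158, 166, 165, 151, 141, 140, 140]
clip 93-96 [129, 129, 129, 137, 154, 169, 172, 172, 171, 171, 171, 171, 170, 167, 167, 171, 172, 172, 172, 171, 169, 166, 165, 166, 167, 156, 136, 128, 128, 129]
[-0.0582  0.0043  0.035 ] [-0.0591  0.0045  0.013 ] [-0.045   0.0016  0.03  ] [-0.0449  0.0038  0.03  ] right/left bed
```

Run:
```python
from h import *
import pickle
f=pickle.load(open("w6.pkl","rb"));B=np.load("B.npy");I=np.linalg.inv(B)
print(f["fx"],f["cx"])
L=lambda u,v,z:(I@np.append(onz(f,(u,v),z),1))[:3].round(4)
for n,u,v,z in [("clipL",273.8,103,.0145),("clipR",295.9,103,.0145),("clipL2",274,94.5,.0145),("clipR2",295.6,94.5,.0145),("findip",283.8,103,.033),("tabdark",283.6,114,.03),("tabL",278.5,114,.03),("tabR",285.7,114,.03),("capmid",284.2,137,.09)]+[("plateL",237.5,124,z) for z in(.03,.035,.04,.045)]+[("plateR",405.5,124,z) for z in(.03,.035,.04,.045)]+[("bedR",549.5,124,.012)]: print(n,z,L(u,v,z))
g=f["pixels"].astype(int).sum(2)/3
for r in range(88,108): print(r,[int(x) for x in g[r,270:299]])
```

```text
338.2804761859262 278.16237809377867
clipL 0.0145 [-0.0561 -0.0067  0.0145]
clipR 0.0145 [-0.0559  0.0165  0.0145]
clipL2 0.0145 [-0.0646 -0.0064  0.0145]
clipR2 0.0145 [-0.0644  0.0161  0.0145]
findip 0.033 [-0.0555  0.0036  0.033 ]
tabdark 0.03 [-0.0449  0.0034  0.03  ]
tabL 0.03 [-0.045  -0.0018  0.03  ]
tabR 0.03 [-0.0449  0.0055  0.03  ]
capmid 0.09 [-0.0259  0.0033  0.09  ]
plateL 0.03 [-0.0354 -0.0438  0.03  ]
plateL 0.035 [-0.0356 -0.0431  0.035 ]
plateL 0.04 [-0.0357 -0.0425  0.04  ]
plateL 0.045 [-0.0358 -0.0419  0.045 ]
plateR 0.03 [-0.0341  0.1273  0.03  ]
plateR 0.035 [-0.0342  0.1256  0.035 ]
plateR 0.04 [-0.0344  0.1238  0.04  ]
plateR 0.045 [-0.0345  0.122   0.045 ]
bedR 0.012 [-0.0319  0.2851  0.012 ]
88 [121, 121, 121, 121, 121, 121, 123, 124, 125, 126, 126, 126, 128, 128, 130, 130, 131, 131, 132, 131, 130, 130, 128, 129, 130, 131, 132, 133, 133]
89 [122, 122, 122, 122, 123, 123, 124, 124, 125, 125, 126, 126, 127, 129, 130, 131, 132, 131, 132, 131, 130, 129, 129, 128, 129, 130, 130, 131, 132]
90 [123, 123, 123, 124, 124, 126, 128, 128, 128, 128, 129, 129, 130, 132, 
[... 1909 characters left out ...]
 180, 180, 180, 177, 170, 167, 174, 177, 178, 178, 175, 168, 162, 162, 168, 174, 169, 152, 142, 140]
104 [141, 142, 142, 149, 164, 179, 182, 181, 181, 181, 181, 180, 177, 169, 166, 172, 178, 179, 180, 179, 178, 176, 177, 179, 180, 171, 153, 141, 139]
105 [142, 142, 142, 148, 163, 177, 180, 179, 179, 179, 179, 179, 175, 167, 161, 166, 172, 175, 178, 178, 178, 178, 178, 179, 178, 170, 152, 141, 140]
106 [142, 142, 143, 147, 159, 170, 172, 172, 171, 171, 171, 170, 169, 163, 157, 156, 162, 167, 170, 171, 171, 170, 170, 170, 169, 163, 149, 141, 140]
107 [143, 143, 142, 145, 150, 156, 158, 157, 156, 155, 156, 156, 155, 152, 148, 147, 149, 154, 156, 156, 155, 153, 151, 151, 151, 149, 144, 141, 141]
```

In the near-plumb wrist data, the pointer, plate and cap all give q ≈ 3.5 mm, against fin and clip centre ≈ 4.9 mm, so it's about 1.4 mm short. I'll re-grip and nudge it.

```bash
python3 -m crank '{"travel":[[1,3.5,0],[2,7,0],[2.94,10.1,0],[2.94,10.1,-4],[2.94,10.1,-7]],"turn":[[0,0,0],[0,0,0],[0,0,0],[0,0,0],[0,0,0]],"gripper":[0,0,0,0,0]}'>/dev/null
python3 -m crank '{"travel":[[0,0,-2.5],[0,0,-5],[0,0,-5],[0,0,-5],[0,0,-5]],"turn":[[0,0,0],[0,0,0],[0,0,0],[0,0,0],[0,0,0]],"gripper":[0,0,0,0,0.6]}'
python3 -m crank '{"travel":[[0,0,0],[0,0,0],[0,0,0],[0,0,0],[0.04,0.13,0]],"turn":[[0,0,0],[0,0,0],[0,0,0],[0,0,0],[0,0,0]],"gripper":[0.8,1,1,1,1]}'
python3 -m crank '{"travel":[[0,0,0],[0,0,0],[0,0,0],[0,0,3],[0,0,8]],"turn":[[0,0,0],[0,0,0],[0,0,0],[0,0,0],[0,0,0]],"gripper":[1,0,0,0,0]}'>/dev/null
python3 -m crank '{"travel":[[0,0,4],[-1,-3,4],[-2,-6,4],[-2.8,-9.7,4],[-2.8,-9.7,4]],"turn":[[0,0,0],[0,0,0],[0,0,0],[0,0,0],[0,0,0]],"gripper":[0,0,0,0,0]}'
cat > pl.py <<'E'
from h import *
from workcell import bot
B=np.load("B.npy");I=np.linalg.inv(B);s=bot.observe()
f=bot.grab_frame("wrist");E_=np.array(f["extrinsics"]);K=np.array([[f["fx"],0,f["cx"]],[0,f["fy"],f["cy"]],[0,0,1]])
print("cam",(I@np.append(ray(f,(0,0))[0],1))[:3].round(4))
P=(B@np.array([-.055,.004,.03,1]))[:3]
u,v=cv2.projectPoints(P[None],cv2.Rodrigues(E_[:3,:3])[0],E_[:3,3],K,np.array(f["dist"]))[0].ravel()
g=f["pixels"].astype(int).sum(2)/3;u,v=int(u),int(v);print(u-14,v-14)
for r in range(v-14,v+18): print(r,"".join("%4d"%x for x in g[r,u-14:u+16]))
r=v+21;d=np.abs(g[r,3:]-g[r,:-3]);print(r,[(i+1.5,int(g[r,i]),int(g[r,i+3])) for i in range(1,len(d)-1) if d[i]>18 and d[i]>=d[i-1] and d[i]>d[i+1]])
E
python3 pl.py
```

```text
clock: 21.15
position: [0.573, 0.3012, 0.1057]
tool_rot: [-3.139, 0.006, 2.86]
force: [0.8, 0.0, 0.0]
grip_width: 0.0732
finger_force: 0.0
clock: 21.65
position: [0.5731, 0.3016, 0.1048]
tool_rot: [-3.138, 0.006, 2.86]
force: [-0.7, -0.3, 6.7]
grip_width: 0.0301
finger_force: 39.0
clock: 22.65
position: [0.5448, 0.1995, 0.2241]
tool_rot: [-3.135, 0.006, 2.855]
force: [0.2, -0.0, 0.7]
grip_width: 0.0855
finger_force: 0.0
cam [-0.044   0.0058  0.3859]
264 89
89  121 122 122 122 122 122 123 125 126 125 126 127 127 129 128 130 132 132 132 131 131 130 129 129 128 128 129 130 131 132
90  122 122 122 122 122 125 129 132 133 134 133 133 134 134 134 135 137 140 140 140 138 138 139 137 136 135 132 130 130 130
91  123 122 122 122 122 130 140 147 149 150 150 149 150 149 148 148 153 158 159 157 157 157 157 156 155 150 140 132 129 130
92  122 122 122 122 123 135 153 162 164 164 164 164 164 164 164 164 168 173 174 172 171 171 171 171 169 163 151 135 129 128
93  121 122 123 121 122 138 159 168 170 170 170 170 170 170 171 173 175 176 175 174 174 173 173 174 173 167 154 135 127 126
94  123 125 127 122
[... 2780 characters left out ...]
5 139 131 114  97  96 110 119 125 135 141 143 143 143 142 139 130 122
117  130 127 132 139 141 142 141 140 138 130 121 124 135 139 131 116 101  99 112 122 127 136 140 141 142 143 143 140 133 128
118  137 134 138 141 143 143 143 143 141 135 130 132 139 141 137 127 117 117 125 132 136 141 143 145 147 148 149 148 145 142
119  155 154 155 156 157 157 157 158 156 154 152 153 156 157 154 151 148 148 151 155 156 158 158 160 161 163 163 163 163 162
120  175 176 176 176 176 176 177 176 177 176 175 175 176 177 176 176 175 176 176 177 177 177 177 177 178 179 180 179 179 179
124 [(8.5, 40, 97), (115.5, 99, 135), (234.5, 138, 183), (352.5, 180, 160), (402.5, 182, 139), (432.5, 128, 99), (544.5, 103, 55)]
```

The plumb view now puts the pointer about 0.8 mm past the fin (tab at column 280.5, clip and fin at 279.7); I had applied the nudge twice. I'll correct back, allowing for blade flex at the friction force.

```bash
python3 -m crank '{"travel":[[1,3.5,0],[2,7,0],[2.74,9.49,0],[2.74,9.49,-4],[2.74,9.49,-7]],"turn":[[0,0,0],[0,0,0],[0,0,0],[0,0,0],[0,0,0]],"gripper":[0,0,0,0,0]}'>/dev/null
python3 -m crank '{"travel":[[0,0,-2.5],[0,0,-5],[0,0,-5],[0,0,-5],[0,0,-5]],"turn":[[0,0,0],[0,0,0],[0,0,0],[0,0,0],[0,0,0]],"gripper":[0,0,0,0,0.6]}'>/dev/null
python3 -m crank '{"travel":[[0,0,0],[0,0,0],[0,0,0],[0,0,0],[0,0,0]],"turn":[[0,0,0],[0,0,0],[0,0,0],[0,0,0],[0,0,0]],"gripper":[0.8,1,1,1,1]}'
python3 -m crank '{"travel":[[0,0,0],[0,0,0],[0,0,0],[0,0,3],[0,0,8]],"turn":[[0,0,0],[0,0,0],[0,0,0],[0,0,0],[0,0,0]],"gripper":[0,0,0,0,0]}'>/dev/null
python3 -m crank '{"travel":[[0,0,4],[-1,-3,4],[-2,-6,4],[-2.74,-9.5,4],[-2.74,-9.5,4]],"turn":[[0,0,0],[0,0,0],[0,0,0],[0,0,0],[0,0,0]],"gripper":[0,0,0,0,0]}'
python3 pl.py | sed -n '1,2p;13,17p;19,24p;28,40p'
```

```text
clock: 24.2
position: [0.5726, 0.2999, 0.1048]
tool_rot: [-3.139, 0.006, 2.86]
force: [-0.8, 1.2, 6.2]
grip_width: 0.0299
finger_force: 39.3
clock: 25.2
position: [0.5448, 0.1996, 0.2241]
tool_rot: [-3.135, 0.006, 2.856]
force: [0.7, 0.5, 0.6]
grip_width: 0.0854
finger_force: 0.0
cam [-0.044   0.0059  0.3859]
264 89
99  142 141 141 139 139 148 164 171 173 173 173 173 169 161 159 168 173 173 170 159 134 105  91  89  98 117 134 141 142 140
100  141 141 140 138 136 146 164 172 173 174 174 173 170 162 161 169 173 172 170 158 134 107  93  93 102 120 136 141 140 140
101  141 140 140 137 134 145 164 173 175 174 175 174 171 163 161 170 174 174 172 165 146 124 110 109 119 135 142 142 140 139
102  141 141 140 137 135 147 166 175 177 177 177 176 173 165 162 169 174 175 176 173 163 150 141 139 147 152 149 143 140 139
103  141 141 140 138 138 149 169 178 179 180 180 179 175 166 162 168 173 176 178 178 175 171 166 166 169 164 154 143 140 139
105  142 142 141 139 138 149 167 176 177 177 177 177 174 167 160 160 163 169 174 176 176 176 176 176 174 166 153 143 140 139
106  143 142 142 139 137 145 159 
[... 898 characters left out ...]
 105  92  94 109 126 130 123 123 134 141 142 143 142 141 138 130 126
117  127 123 130 138 141 141 140 140 137 130 123 123 121 108  97  97 111 126 131 126 127 135 140 141 141 141 141 138 132 128
118  134 131 135 140 142 142 141 140 140 135 131 131 129 121 114 115 123 133 138 135 135 139 142 143 143 143 143 142 140 137
119  153 152 154 155 156 156 156 156 155 153 152 152 151 149 146 147 150 153 156 155 155 156 157 157 158 157 158 157 157 156
120  175 175 176 176 176 176 176 176 176 175 175 176 175 175 175 175 176 176 177 177 177 177 176 177 177 177 177 177 177 176
124 [(8.5, 40, 96), (115.5, 99, 136), (232.5, 143, 185), (351.5, 179, 158), (400.5, 180, 139), (431.5, 134, 104), (544.5, 103, 55)]
```

Now it's about 0.9 mm short: the tab is at 278.4, the fin at about 279.3. The carriage tracks the grip position directly with no dead zone, so I'll go to the midpoint.

```bash
python3 -m crank '{"travel":[[1,3.5,0],[2,7,0],[2.77,9.59,0],[2.77,9.59,-4],[2.77,9.59,-7]],"turn":[[0,0,0],[0,0,0],[0,0,0],[0,0,0],[0,0,0]],"gripper":[0,0,0,0,0]}'>/dev/null
python3 -m crank '{"travel":[[0,0,-2.5],[0,0,-5],[0,0,-5],[0,0,-5],[0,0,-5]],"turn":[[0,0,0],[0,0,0],[0,0,0],[0,0,0],[0,0,0]],"gripper":[0,0,0,0,0.6]}'>/dev/null
python3 -m crank '{"travel":[[0,0,0],[0,0,0],[0,0,0],[0,0,0],[0,0,0]],"turn":[[0,0,0],[0,0,0],[0,0,0],[0,0,0],[0,0,0]],"gripper":[0.8,1,1,1,1]}'
python3 -m crank '{"travel":[[0,0,0],[0,0,0],[0,0,0],[0,0,3],[0,0,8]],"turn":[[0,0,0],[0,0,0],[0,0,0],[0,0,0],[0,0,0]],"gripper":[0,0,0,0,0]}'>/dev/null
python3 -m crank '{"travel":[[0,0,4],[-1,-3,4],[-2,-6,4],[-2.77,-9.6,4],[-2.77,-9.6,4]],"turn":[[0,0,0],[0,0,0],[0,0,0],[0,0,0],[0,0,0]],"gripper":[0,0,0,0,0]}'
python3 pl.py | sed -n '1,2p;14,16p;19,24p;28,40p'
```

```text
clock: 26.75
position: [0.5729, 0.3006, 0.1048]
tool_rot: [-3.138, 0.006, 2.86]
force: [-1.1, -0.5, 6.1]
grip_width: 0.0298
finger_force: 39.0
clock: 27.75
position: [0.5448, 0.1995, 0.2241]
tool_rot: [-3.135, 0.006, 2.855]
force: [1.1, -0.4, 0.8]
grip_width: 0.0853
finger_force: 0.0
cam [-0.044   0.0058  0.3859]
264 89
100  141 141 140 139 137 146 164 172 173 174 174 174 173 173 174 176 175 174 172 164 143 113  93  91 101 120 136 141 141 141
101  141 140 141 138 136 147 164 174 175 175 176 175 175 174 175 176 176 175 174 169 154 129 110 106 117 133 144 143 141 140
102  141 140 140 138 136 148 167 176 177 178 178 177 177 176 176 176 175 176 177 175 168 154 140 137 144 153 152 145 140 140
105  142 141 141 139 139 150 168 176 177 177 176 177 175 171 163 158 160 167 173 177 178 178 179 179 177 171 160 146 139 139
106  142 142 142 141 141 150 163 167 168 168 167 167 167 164 159 154 156 162 166 168 170 173 174 174 173 169 158 146 140 140
107  142 142 142 142 143 146 151 152 151 150 149 149 149 148 145 143 144 147 150 152 154 157 159 159 159 157 153 144 141 140
108  143 143 143 143 142 141
[... 652 characters left out ...]
1 109  94  90  99 117 130 128 126 134 141 143 142 142 142 139 130 123
117  132 128 134 140 142 142 142 141 138 130 121 121 122 112 101  97 105 120 133 131 130 137 142 143 143 144 143 141 134 128
118  139 137 139 143 144 144 144 144 142 137 131 130 131 126 121 121 125 135 143 143 142 146 149 149 149 150 149 149 146 144
119  157 156 157 158 158 158 158 158 157 155 153 153 154 154 152 153 156 159 162 162 162 163 164 164 164 164 164 164 163 163
120  176 176 177 178 177 177 177 177 177 176 176 176 177 177 176 177 177 178 179 179 180 179 179 180 179 180 179 180 180 180
124 [(8.5, 38, 94), (115.5, 99, 135), (231.5, 142, 180), (351.5, 178, 158), (400.5, 181, 139), (432.5, 129, 99), (544.5, 103, 55)]
```

The pointer tab is at 279.0 and the fin at 279.3, within about 0.3–0.5 mm. Now to press the button.

```bash
sed -i 's/-.0725/.0045/' st.py
cat > ax.py <<'E'
from h import *
from workcell import bot
import sys
B=np.load("B.npy");s=bot.observe();print(s["position"].round(4),s["tool_rot"].round(3),s["qpos"].round(2))
p,R=axis_pose(B,.0045,float(sys.argv[1]));go(s,(p,R*Ro.from_euler('z',np.pi)))
E
python3 -m crank '{"travel":[[-2,0.6,1],[-5,1.5,1],[-7,2,1],[-9,2.6,0],[-9,2.6,-2]],"turn":[[0,0,0],[-2.4,-7.7,0],[-4.4,-15.4,0],[-6.6,-23,0],[-8.8,-30.8,0]],"gripper":[0.5,1,1,1,1]}'
python3 ax.py .02
```

```text
clock: 28.3
position: [0.4564, 0.2292, 0.2139]
tool_rot: [-3.13, 0.476, 2.859]
force: [1.5, 0.0, -0.4]
grip_width: 0.0121
finger_force: 0.0
[0.4564 0.2292 0.2139] [-3.13   0.476  2.859] [-0.39  0.28 -0.58  2.14  0.89  0.82 -0.3 ]
travel cm [  3.8   -1.53 -11.24] turn deg [-1.59 -7.58  0.57]
```

```bash
python3 -m crank '{"travel":[[-0.6,-0.3,-2.5],[-0.6,-0.3,-4.7],[1.5,-0.9,-7.9],[3,-1.3,-10],[3.8,-1.53,-11.2]],"turn":[[-1.6,-7.6,0.6],[-1.6,-7.6,0.6],[-1.6,-7.6,0.6],[-1.6,-7.6,0.6],[-1.6,-7.6,0.6]],"gripper":[1,1,1,1,1]}'
python3 ax.py 0.01; python3 st.py
```

```text
clock: 28.8
position: [0.4956, 0.2123, 0.0983]
tool_rot: [-3.136, 0.604, 2.864]
force: [0.4, -0.2, 0.7]
grip_width: -0.0001
finger_force: 0.0
[0.4956 0.2123 0.0983] [-3.136  0.604  2.864] [-0.51  0.54 -0.45  2.27  1.49  0.77 -0.92]
travel cm [ 0.43  0.01 -0.5 ] turn deg [ 0.15 -0.44  0.15]
depth mm -16.4 lat [-0.7 -1.1 -0.3] axial N 0.3 [ 0.4 -0.2  0.7] q [-0.51  0.54 -0.45  2.27  1.49  0.77 -0.92]
capdiff 42.84 ctl 94.69
```

```bash
python3 -m crank '{"travel":[[0.5,-0.14,-0.7],[1,-0.28,-1.4],[1.5,-0.4,-2.2],[1.93,-0.5,-2.8],[1.93,-0.5,-2.8]],"turn":[[0,0,0],[0,0,0],[0,0,0],[0,0,0],[0,0,0]],"gripper":[1,1,1,1,1]}'>/dev/null; python3 st.py
python3 -m crank '{"travel":[[0.28,-0.08,-0.41],[0.55,-0.16,-0.82],[0.83,-0.24,-1.23],[1,-0.285,-1.48],[1.05,-0.3,-1.56]],"turn":[[0,0,0],[0,0,0],[0,0,0],[0,0,0],[0,0,0]],"gripper":[1,1,1,1,1]}'>/dev/null; python3 st.py
```

```text
depth mm 17.0 lat [ 0.4 -1.9  0.6] axial N 0.09 [ 0.4 -0.6  0.5] q [-0.49  0.61 -0.42  2.25  1.59  0.77 -0.98]
capdiff 53.66 ctl 94.01
depth mm 35.2 lat [ 0.7 -1.4  0.8] axial N 17.22 [-8.7  1.2 14.9] q [-0.48  0.65 -0.41  2.24  1.64  0.76 -1.01]
capdiff 56.73 ctl 99.38
```

```bash
python3 -m crank '{"travel":[[0.06,-0.02,-0.08],[0.11,-0.03,-0.16],[0.17,-0.05,-0.25],[0.19,-0.055,-0.29],[0.19,-0.055,-0.29]],"turn":[[0,0,0],[0,0,0],[0,0,0],[0,0,0],[0,0,0]],"gripper":[1,1,1,1,1]}'>/dev/null; python3 st.py
python3 -m crank '{"travel":[[0.03,-0.01,-0.04],[0.055,-0.015,-0.08],[0.055,-0.015,-0.08],[0.055,-0.015,-0.08],[0.055,-0.015,-0.08]],"turn":[[0,0,0],[0,0,0],[0,0,0],[0,0,0],[0,0,0]],"gripper":[1,1,1,1,1]}'>/dev/null; python3 st.py
```

```text
depth mm 38.5 lat [ 0.7 -1.4  0.8] axial N 17.35 [-9.4  0.2 14.8] q [-0.48  0.66 -0.41  2.23  1.65  0.76 -1.01]
capdiff 55.33 ctl 100.17
depth mm 39.4 lat [ 0.8 -1.4  0.8] axial N 17.97 [-9.3  0.3 15.6] q [-0.48  0.66 -0.41  2.23  1.65  0.76 -1.01]
capdiff 55.21 ctl 100.57
```

```bash
python3 -m crank '{"travel":[[0.03,-0.01,-0.04],[0.055,-0.015,-0.08],[0.055,-0.015,-0.08],[0.055,-0.015,-0.08],[0.055,-0.015,-0.08]],"turn":[[0,0,0],[0,0,0],[0,0,0],[0,0,0],[0,0,0]],"gripper":[1,1,1,1,1]}'>/dev/null; python3 st.py
python3 -m crank '{"travel":[[0.03,-0.01,-0.04],[0.055,-0.015,-0.08],[0.055,-0.015,-0.08],[0.055,-0.015,-0.08],[0.055,-0.015,-0.08]],"turn":[[0,0,0],[0,0,0],[0,0,0],[0,0,0],[0,0,0]],"gripper":[1,1,1,1,1]}'>/dev/null; python3 st.py
```

```text
depth mm 40.1 lat [ 0.8 -1.3  0.8] axial N 27.97 [-15.1   0.1  24. ] q [-0.48  0.66 -0.41  2.23  1.66  0.76 -1.02]
capdiff 55.19 ctl 100.46
depth mm 40.4 lat [ 0.8 -1.2  0.8] axial N 49.98 [-27.9   0.6  42.1] q [-0.48  0.66 -0.41  2.23  1.66  0.77 -1.02]
capdiff 54.84 ctl 100.33
```

Hard stop reached (force jump at 40 mm), a full press. Now release, go up, and measure the pointer on the way to the handle.

```bash
python3 -m crank '{"travel":[[-0.6,0.17,0.9],[-1.7,0.48,2.5],[-2.8,0.8,4.1],[-4.4,1.26,6.6],[-5.5,1.6,8.2]],"turn":[[0,0,0],[0,0,0],[0,0,0],[0,0,0],[0,0,0]],"gripper":[1,1,1,1,1]}'>/dev/null; python3 st.py
python3 -m crank '{"travel":[[0,0,4],[1,-0.3,8],[3,-0.8,10],[6,-1.7,10],[9,-2.5,10]],"turn":[[2.2,7.7,0],[4.4,15.4,0],[6.6,23,0],[8.8,30.8,0],[9.8,35,0]],"gripper":[1,1,0,0,0]}'
python3 - <<'E'
from h import *
from workcell import bot
s=bot.observe();B=np.load("B.npy")
R=Ro.from_euler('xyz',[-3.135,.006,2.855]);go(s,(np.array([.5448,.1995,.2241]),R))
E
```

```text
depth mm -59.6 lat [ 0.8 -1.3  0.8] axial N -0.41 [ 0.6 -0.2 -0. ] q [-0.54  0.45 -0.48  2.28  1.35  0.79 -0.83]
capdiff 57.78 ctl 94.72
clock: 33.2
position: [0.5342, 0.1991, 0.2191]
tool_rot: [-3.098, 0.255, 2.851]
force: [-0.2, 1.9, -0.1]
grip_width: 0.0433
finger_force: 0.0
travel cm [1.06 0.04 0.5 ] turn deg [ 6.09 13.07  0.52]
```

```bash
python3 -m crank '{"travel":[[0.5,0,0.5],[1.1,0,0.5],[1.1,0,0.5],[1.1,0,0.5],[1.1,0,0.5]],"turn":[[3,7,0.2],[6.1,13.1,0.5],[6.1,13.1,0.5],[6.1,13.1,0.5],[6.1,13.1,0.5]],"gripper":[0,0,0,0,0]}'
python3 pl.py | sed -n '1,2p;14,16p;18,24p;28,31p;34,40p'
python3 - <<'E'
from h import *
from workcell import bot
s=bot.observe();go(s,(np.array([.5729,.3006,.2]),Ro.from_euler('xyz',[-3.138,.006,2.86])))
E
```

```text
clock: 33.7
position: [0.5445, 0.1985, 0.2221]
tool_rot: [-3.132, 0.008, 2.853]
force: [0.2, 0.6, 0.2]
grip_width: 0.0852
finger_force: 0.0
cam [-0.0444  0.0055  0.3838]
266 88
99  141 142 142 147 159 171 174 174 174 174 174 174 174 174 174 172 165 161 162 148 119  95  89  91 100 113 126 136 140 141
100  141 141 142 148 160 172 175 174 174 174 175 174 174 175 175 173 165 161 164 153 128 105  95 100 111 121 128 136 140 141
101  141 141 141 147 161 174 177 176 176 176 176 176 177 176 175 173 165 163 167 163 147 129 118 121 132 137 134 136 140 140
103  140 141 141 146 158 172 178 180 180 181 180 180 179 177 173 169 164 166 174 179 178 174 172 172 170 157 139 135 139 140
104  141 142 142 146 157 171 178 180 179 180 180 179 178 174 165 160 160 166 175 179 179 179 179 178 173 157 140 136 139 139
105  142 142 141 145 156 168 175 177 177 177 178 177 175 170 162 156 160 167 174 176 176 175 175 174 169 154 139 136 139 139
106  142 142 143 145 151 161 168 170 171 171 172 172 171 169 164 163 164 167 169 169 167 165 164 162 158 149 139 138 140 140
107  142 142 143 143 146 153 158 159 159 159 159 
[... 421 characters left out ...]
4 144 144 143 142 134 124 124
114  121 125 136 142 142 142 142 141 137 128 121 118 107  93  90 100 119 132 132 125 129 138 143 143 143 143 142 134 124 123
115  122 124 137 142 143 142 142 141 137 128 120 118 106  93  90 100 119 132 131 124 129 138 142 144 144 143 141 134 123 123
116  123 126 137 143 143 143 142 142 137 128 121 118 108  95  92 101 119 132 132 126 130 137 142 143 143 143 140 133 123 123
119  165 166 167 168 168 168 169 169 168 167 166 165 165 164 164 166 168 170 170 171 172 173 174 174 175 174 174 172 171 171
123 [(8.5, 54, 109), (117.5, 104, 138), (233.5, 146, 183), (403.5, 179, 139), (434.5, 133, 102), (548.5, 103, 58)]
travel cm [ 2.86 10.18 -2.23] turn deg [0.38 0.01 0.37]
```

The pointer reads about 0.7–1.1 mm short of the fin, which is worth a sharper look. I'll lower the camera for a larger image and take two frames.

```bash
python3 -m crank '{"travel":[[0,0,-3],[0,0,-5],[0,0,-5],[0,0,-5],[0,0,-5]],"turn":[[0,0,0.1],[0.3,0,0.3],[0.3,0,0.3],[0.3,0,0.3],[0.3,0,0.3]],"gripper":[0,0,0,0,0]}'
python3 pl.py >a.txt; sed -n 1,2p a.txt; tail -1 a.txt; awk 'NR>2&&NR<35' a.txt | cut -c1-130
python3 -m crank '{"travel":[[0.01,0.04,0],[0.01,0.04,0],[0.01,0.04,0],[0.01,0.04,0],[0.01,0.04,0]],"turn":[[0,0,0],[0,0,0],[0,0,0],[0,0,0],[0,0,0]],"gripper":[0,0,0,0,0]}' >/dev/null
python3 pl.py >b.txt; sed -n 1,2p b.txt; awk 'NR>2&&NR%2==0&&NR<35' b.txt | cut -c1-130
```

```text
clock: 34.25
position: [0.5453, 0.199, 0.1737]
tool_rot: [-3.138, 0.007, 2.858]
force: [0.3, -0.2, 0.5]
grip_width: 0.0854
finger_force: 0.0
cam [-0.0436  0.0047  0.3355]
264 86
121 [(91.5, 101, 134), (224.5, 139, 179), (421.5, 171, 135), (456.5, 122, 90)]
86  119 120 121 125 130 135 136 138 139 139 139 139 140 141 141 141 142 143 141 141 141 141 141 140 140 140 137 133 127 126
87  120 119 120 130 142 149 152 153 154 154 154 154 155 155 157 158 159 160 157 155 155 155 155 155 155 154 151 141 130 125
88  121 119 120 134 151 161 163 163 163 164 163 164 165 166 169 169 171 171 167 165 164 164 164 165 164 164 160 148 131 125
89  123 118 119 136 156 165 167 166 167 166 167 166 167 170 172 172 175 175 170 168 167 167 167 168 167 167 162 149 130 122
90  127 120 119 138 159 167 167 167 167 167 167 167 168 171 172 173 176 176 171 168 168 168 167 167 168 167 162 148 128 120
91  132 125 126 143 163 168 168 168 167 168 167 168 169 171 172 173 175 175 171 169 168 166 165 162 162 162 159 146 127 122
92  136 133 133 147 164 169 168 168 167 168 168 168 168 170 171 172 174 174 171 168 165 160 152 145
[... 4472 characters left out ...]
129 126 115 106 104 109 120 131 133 133 134 134 134 134 134 134 135 136 137
109  137 139 140 139 139 138 138 136 130 119 119 126 120 102  89  87  97 115 131 134 133 133 136 139 139 140 140 139 138 138
111  129 136 138 139 138 138 137 135 129 119 118 125 119 101  89  87  96 115 130 130 121 121 132 138 140 140 140 140 139 136
113  127 136 139 139 138 138 137 135 129 117 112 119 117 101  88  87  97 115 130 129 119 119 131 138 139 140 140 140 139 136
115  127 135 139 139 139 138 137 135 128 117 113 119 118 102  88  87  97 115 129 129 119 119 131 136 138 139 140 139 139 135
117  127 135 137 136 137 136 136 135 128 118 114 120 118 103  92  91  99 115 128 129 123 123 130 135 136 136 137 136 136 134
```

Two closer frames agree: the pointer is 0.6–0.9 mm from the fin's middle, inside the 3 mm fin, so I'll accept that. Now the tug on the handle.

```bash
cat > fy.py <<'E'
from h import *
from workcell import bot
B=np.load("B.npy");s=bot.observe();I=np.linalg.inv(B)
print("t",s["clock"],"Fy",(s["force"]@B[:3,1]).round(2),"F",s["force"].round(1),"loc",(I@np.append(s["position"],1))[:3].round(4),"w",round(s["grip_width"],4),"ff",round(float(s["finger_force"]),1))
E
python3 -m crank '{"travel":[[0,0,4],[1,3.5,5],[2,7,5],[2.7,10.1,5],[2.7,10.1,1]],"turn":[[0,0,0],[0,0,0],[0,0,0],[0,0,0],[0,0,0]],"gripper":[0,0,0,0,0]}'
python3 - <<'E'
from h import *
from workcell import bot
s=bot.observe();go(s,(np.array([.5728,.3003,.105]),Ro.from_euler('xyz',[-3.138,.006,2.86])))
E
```

```text
clock: 35.35
position: [0.5734, 0.306, 0.186]
tool_rot: [3.138, 0.01, 2.861]
force: [0.6, 0.1, -0.6]
grip_width: 0.0852
finger_force: 0.0
travel cm [-0.06 -0.57 -8.1 ] turn deg [-0.33  0.31 -0.05]
```

```bash
python3 -m crank '{"travel":[[0,0,0],[0,0,0],[0,0,-3],[0,0,-3],[0,0,-3]],"turn":[[0,0,0],[0,0,0],[0,0,0],[0,0,0],[0,0,0]],"gripper":[0,0,0,0,0]}' >/dev/null
python3 - <<'E'
from h import *
from workcell import bot
s=bot.observe();print(s["position"]);go(s,(np.array([.5728,.3003,.105]),Ro.from_euler('xyz',[-3.138,.006,2.86])))
E
```

```text
[0.57257536 0.29937329 0.15401269]
travel cm [ 0.02  0.09 -4.9 ] turn deg [0.02 0.01 0.2 ]
```

```bash
python3 -m crank '{"travel":[[0.02,0.09,-2.5],[0.02,0.09,-4.9],[0.02,0.09,-4.9],[0.02,0.09,-4.9],[0.02,0.09,-4.9]],"turn":[[0,0,0],[0,0,0],[0,0,0],[0,0,0],[0,0,0]],"gripper":[0,0,0,0.5,0.7]}'>/dev/null; python3 fy.py
python3 -m crank '{"travel":[[0,0,0],[0,0,0],[0,0,0],[0,0,0],[0,0,0]],"turn":[[0,0,0],[0,0,0],[0,0,0],[0,0,0],[0,0,0]],"gripper":[1,1,1,1,1]}'>/dev/null; python3 fy.py
python3 -m crank '{"travel":[[0,0,0],[0,0,0],[0,0,0],[0,0,0],[0,0,0]],"turn":[[0,0,0],[0,0,0],[0,0,0],[0,0,0],[0,0,0]],"gripper":[1,1,1,1,1]}'>/dev/null; python3 fy.py
python3 -m crank '{"travel":[[0.02,0.07,0],[0.04,0.14,0],[0.06,0.21,0],[0.07,0.24,0],[0.07,0.24,0]],"turn":[[0,0,0],[0,0,0],[0,0,0],[0,0,0],[0,0,0]],"gripper":[1,1,1,1,1]}'>/dev/null; python3 fy.py
python3 -m crank '{"travel":[[0,0,0],[0,0,0],[0,0,0],[0,0,0],[0,0,0]],"turn":[[0,0,0],[0,0,0],[0,0,0],[0,0,0],[0,0,0]],"gripper":[1,1,1,1,1]}'>/dev/null; python3 fy.py
```

```text
t 36.35 Fy -0.16 F [ 0.5 -0.3  0.3] loc [0.0212 0.11   0.1056] w 0.0594 ff 0.0
t 36.85 Fy -0.32 F [-1.2  0.   8.7] loc [0.0209 0.1097 0.1046] w 0.0297 ff 38.8
t 37.35 Fy -1.39 F [-1.3 -1.1  9.2] loc [0.0209 0.1097 0.1046] w 0.0296 ff 38.8
t 37.85 Fy -4.03 F [-2.5 -3.5 10.7] loc [0.021  0.1118 0.1045] w 0.0302 ff 39.0
t 38.35 Fy -4.46 F [-2.6 -3.9 10. ] loc [0.021  0.1117 0.1045] w 0.0302 ff 39.0
```

```bash
python3 -m crank '{"travel":[[0.01,0.04,0],[0.02,0.07,0],[0.02,0.07,0],[0.02,0.07,0],[0.02,0.07,0]],"turn":[[0,0,0],[0,0,0],[0,0,0],[0,0,0],[0,0,0]],"gripper":[1,1,1,1,1]}'>/dev/null; python3 fy.py
python3 -m crank '{"travel":[[0,0,0],[0,0,0],[0,0,0],[0,0,0],[0,0,0]],"turn":[[0,0,0],[0,0,0],[0,0,0],[0,0,0],[0,0,0]],"gripper":[1,1,1,1,1]}'>/dev/null; python3 fy.py
python3 -m crank '{"travel":[[0,0,0],[0,0,0],[0,0,0],[0,0,0],[0,0,0]],"turn":[[0,0,0],[0,0,0],[0,0,0],[0,0,0],[0,0,0]],"gripper":[1,1,1,1,1]}'>/dev/null; python3 fy.py
```

```text
t 38.85 Fy -4.92 F [-1.2 -4.8 11. ] loc [0.021  0.1123 0.1045] w 0.0299 ff 39.0
t 39.35 Fy -4.83 F [-2.9 -4.2 10.3] loc [0.021  0.1123 0.1045] w 0.0296 ff 39.0
t 39.85 Fy -4.43 F [-3.1 -3.7  9.6] loc [0.021  0.1123 0.1045] w 0.0298 ff 39.0
```

```bash
python3 -m crank '{"travel":[[0.01,0.04,0],[0.01,0.04,0],[0.01,0.04,0],[0.01,0.04,0],[0.01,0.04,0]],"turn":[[0,0,0],[0,0,0],[0,0,0],[0,0,0],[0,0,0]],"gripper":[1,1,1,1,1]}'>/dev/null; python3 fy.py
python3 -m crank '{"travel":[[0,0,0],[0,0,0],[0,0,0],[0,0,0],[0,0,0]],"turn":[[0,0,0],[0,0,0],[0,0,0],[0,0,0],[0,0,0]],"gripper":[1,1,1,1,1]}'>/dev/null; python3 fy.py
python3 -m crank '{"travel":[[-0.05,-0.17,0],[-0.1,-0.34,0],[-0.11,-0.37,0],[-0.11,-0.37,0],[-0.11,-0.37,0]],"turn":[[0,0,0],[0,0,0],[0,0,0],[0,0,0],[0,0,0]],"gripper":[1,1,1,1,1]}'>/dev/null; python3 fy.py
python3 -m crank '{"travel":[[0,0,0],[0,0,0],[0,0,0],[0,0,3],[0,0,8]],"turn":[[0,0,0],[0,0,0],[0,0,0],[0,0,0],[0,0,0]],"gripper":[0,0,0,0,0]}'>/dev/null
python3 -m crank '{"travel":[[0,0,3],[-1,-3,4],[-2,-6,4],[-2.8,-10.1,4],[-2.8,-10.1,4]],"turn":[[0,0,0],[0,0,0],[0,0,0],[0,0,0],[0,0,0]],"gripper":[0,0,0,0,0]}'
python3 -m crank '{"travel":[[0,0,0],[0,0,0],[0,0,-5],[0,0,-5],[0,0,-5]],"turn":[[0,0,0],[0,0,0],[0,0,0],[0,0,0],[0,0,0]],"gripper":[0,0,0,0,0]}'
python3 pl.py >a.txt; sed -n 1,2p a.txt; tail -1 a.txt; awk 'NR>2&&NR%2==0&&NR<35' a.txt | cut -c1-130
```

```text
t 40.35 Fy -5.45 F [-2.6 -4.9 10.7] loc [0.021  0.1127 0.1045] w 0.0301 ff 39.1
t 40.85 Fy -5.26 F [-2.8 -4.7 10.6] loc [0.021  0.1126 0.1045] w 0.0293 ff 39.1
t 41.35 Fy -1.24 F [-0.6 -1.1  8.6] loc [0.0209 0.1095 0.1045] w 0.0297 ff 38.8
clock: 42.35
position: [0.5442, 0.1939, 0.2235]
tool_rot: [-3.134, 0.007, 2.852]
force: [1.4, 1.2, -0.7]
grip_width: 0.0853
finger_force: 0.0
clock: 42.85
position: [0.5437, 0.2004, 0.1737]
tool_rot: [-3.137, 0.004, 2.859]
force: [-0.5, 0.8, 1.3]
grip_width: 0.085
finger_force: 0.0
cam [-0.045   0.0058  0.3356]
263 89
124 [(90.5, 98, 128), (223.5, 142, 176), (419.5, 176, 137), (454.5, 128, 96)]
90  120 120 126 139 153 157 158 158 158 157 157 157 157 156 156 159 160 160 159 158 158 158 159 158 159 158 155 146 133 126
92  121 121 127 146 163 168 167 168 167 167 167 167 166 166 167 169 170 170 168 169 168 168 168 168 168 168 164 154 136 125
94  125 126 131 148 164 168 168 168 168 168 169 169 168 167 168 170 170 170 170 169 169 168 165 163 162 162 162 152 136 126
96  139 139 142 151 163 167 168 168 168 168 168 167 167 167 168 168 169 168 168 167 164 15
[... 832 characters left out ...]
129 125 114 108 108 113 123 134 138 139 139 139 139 139 139 139 139 139 138
112  134 139 140 139 139 139 138 137 130 119 119 125 118  99  86  88  96 116 130 133 130 132 137 140 140 141 141 141 139 138
114  127 136 139 138 139 139 138 136 129 119 118 126 117  97  86  87  97 115 129 127 119 122 133 139 141 141 141 140 139 135
116  128 136 139 139 139 138 138 136 130 120 119 126 118  98  86  87  97 116 129 127 118 121 133 138 140 140 140 140 139 135
118  127 136 139 139 139 139 138 137 129 119 118 125 117  98  87  88  98 117 129 126 117 121 132 137 139 139 139 139 138 135
120  130 134 136 136 135 135 135 134 129 123 122 126 121 110 103 104 110 121 129 127 123 126 131 134 135 134 135 134 134 133
```

The brake held a 5.3 N tug. The pointer hasn't moved since (tab at 14.65, fin at about 15.3 px in the same frame, about 0.6–0.9 mm). Backing clear and handing in.

```bash
python3 -m crank '{"travel":[[0,0,4],[0,0,8],[0,0,12],[0,0,12],[0,0,12]],"turn":[[0,0,0],[0,0,0],[0,0,0],[0,0,0],[0,0,0]],"gripper":[0,0,0,0,0]}'
python3 -c "
from workcell import bot
print(bot.job_done())"
```

```text
clock: 43.4
position: [0.5446, 0.2001, 0.2959]
tool_rot: [-3.139, 0.009, 2.858]
force: [0.5, 0.1, -0.3]
grip_width: 0.0853
finger_force: 0.0
the job is handed in; nothing more can be done
None
```

The job is handed in at about 43 s: the brake felt off at the start, the stop is now locked with its pointer about 0.6–0.9 mm short of the fin's middle, and it held a 5.3 N tug without moving (the locking press peaked at about 50 N on the fingers at the button's hard stop).

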